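# Charge the sample feeder and lock its bayonet cap

### The job

Unlock the feeder's bayonet cap (push down, turn counter-clockwise), lift it off and set it down on the bench. Drop every specimen cassette standing on the bench through the loading port, keyed the right way round, so that it slides down the chute into the covered bin. Then put the cap back: lugs into the gaps, push down, turn clockwise fully home so that the grip bar lies in line with the chute, and leave it locked; do not disturb the other things on the bench.

Things in the scene. Friction and masses are not known exactly. Their poses are not given: they have to be found in the camera images.
- feeder: fixed sample feeder: grey box 357 mm long (x -52..+305 mm), 104 wide, 190 high; origin on the bench under the centre of its loading port, z up. A slippery chute starts under the port and slopes down along +x into a bin with a clear cover (x 118..305 mm). Place and yaw vary
- port (a point): centre of the loading port on the top face of its 8 mm thick keyed plate, 190 mm above the bench; axes as the feeder's. Hole: 50 mm along x by 32.5 mm along y, with a notch on the +y side at x +1.5..+20.5 mm out to y = +24.5 mm. A cassette let go upright with its shoe in the hole drops about 60 mm onto the slope and slides away
- gap (a point): one of two opposite gaps (20 mm wide) in the overhanging rim of the bayonet collar round the port, at +70 degrees (counter-clockwise from above) from the feeder's +x; the other is at -110. Collar: inner radius 33 mm, outer 43, rim from 8 to 12 mm above the port point, groove under it. Point at radius 37 mm, 12 mm above the port point
- seal (a joint): travel in m of the sprung black ring (radius 44 to 50 mm) round the collar, pressed down by the cap's disc: 0 free (ring's top 19 mm above the port point), 0.003 cap locked, 0.006 cap pushed fully down; 2.4 N when free, 0.8 N more per mm
- cap_grip (a point): on the grip bar of the loose grey bayonet cap (0.16 kg): bar 58 mm long (x), 14 thick (y), 30 high; point on the cap's axis 8 mm below the bar's top, 22 above the disc (100 mm diameter), 41 above the plug's underside. Starts locked: bar along the feeder's x, point 44 mm above the port point. Turns counter-clockwise to unlock (bar at +70 degrees), clockwise to lock
- cap_lug (a point): one of the cap's two lugs (11 mm wide, 5 high, out to radius 40 mm) at the foot of its plug (61 mm diameter), 34 mm from the cap's axis along the bar's +x, 38.5 mm below cap_grip; the other is opposite, the cap is alike after a half turn. Lugs over the gaps, the cap rests on the ring (grip 47 mm above the port point); it turns only when pushed down to 41..43 mm; stop 3 degrees past locked
- bin (a point): middle of the bin floor, 210 mm from the port along the feeder's +x, 12 mm above the bench
- petri: bystander: closed petri dish, diameter 91 mm, 15 mm high; origin under its centre
- lid: bystander: another closed petri dish, diameter 91 mm, 15 mm high; origin under its centre
- dropper: bystander: dropper bottle, diameter 37 mm, 133 mm tall; origin under its centre
- carton: bystander: small carton, 26x60x70 mm; origin under its centre
- cas0 (a point): specimen cassette: white block 34x22 mm on an aluminium shoe 46 (x) x 28 (y) x 12 mm, 58 mm tall, 0.12 kg, standing upright; point on its centre line, 29 mm above its underside. Key on the shoe's +y side: 8 mm proud, x +4..+18 mm, 12 mm high. Take it across the block's 22 mm (y), near the top. Passes the port only with x and y along the feeder's x and y. May be absent
- cas1 (a point): another cassette, same as cas0
- cas2 (a point): another cassette, same as cas0
- cas3 (a point): another cassette, same as cas0
- cas4 (a point): another cassette, same as cas0

How it is judged:
By the outcome, as a careful person would: the job done as asked, in the order asked, and still so for the second after the job is handed in, with the robot touching nothing.
Of cassette0, cassette1, cassette2, cassette3, cassette4 only 3 to 5 are there at a start; the rules pass over those that are not, and their reading is None.
At some moment in a run one of cassette0, cassette1, cassette2, cassette3, cassette4 may be knocked a few centimetres aside while the robot is not near it.
It also fails if it takes over 210 s, if anything falls off the work surface, if the arm or the gripper's body presses on something with over 40 N, if the wrist force passes 120 N, or if a joint passes its speed limit or range.

### The arm

A 6-joint arm with a two-finger parallel gripper is mounted at the origin on a cart in front of the work surface, level with it; the furniture and walls round the work are solid. World frame = base frame: x ahead of the robot, y to its left, z up, the work surface at z = 0. Lengths are in m, angles in rad, forces in N, time in s.
With the tool pointing down it reaches from about 0.35 to 0.775 m from the base axis. Payload 5.5 kg.
Tool frame: the origin (TCP) lies between the finger pads; the fingertips stand 11 mm ahead of it and the grasp point (between the pads) lies 8 mm behind it (tips_ahead is the distance from the TCP to the fingertips, in m); z points along the fingers, y is the line along which they close (so a half turn about z gives the same grasp; the last joint's range is limited). The gripper opens to 85 mm and grips with 20 to 120 N. Pads are 22 mm wide; open, the fingers measure 114 mm over their backs; the gripper's body (76 mm by 85 mm) begins 54 mm behind the grasp point. The pads swing forward as they close: fully open they stand 13 mm farther back than shut.
Start: joints at [-1.328, 0.313, 0.046, 1.304, 0, 1.431], TCP at [0.215, -0.533, 0.242] pointing down, gripper open.
Joint ranges: [-2.76, 2.76], [-0.86, 1.69], [-1.03, 1.26], [-2.2, 2.34], [-1.47, 1.5], [-3.14, 3.14]. Speed limits (rad/s): [2.57, 2.57, 3.14, 3.14, 3.14, 3.14].

### API

Orientations are given as a unit quaternion [w, x, y, z].
In Python, from workcell import * gives the robot as it stands. The module is installed in compiled form; this text tells all that it offers.
- The arm moves only by the tool jog_arm, never from a script. Its argument "moves" is a list of rows, each an object with "fingers": the closure, from 0 (fully open) to 1 (shut); "slide": the shift along the tool's x, y, z in mm, a list of three; "angular": the turn, a rotation vector about the tool's x, y, z in degrees, a list of three. A call has 1 to 10 rows; each row is the pose to reach, as a shift and turn from the pose commanded when the call began, along the tool's axes at that moment; what a row does not reach only later rows make up. A row lasts 1/12 s, in which the tool goes at most 41.7 mm and 7.16 degrees, less where a joint would pass 70% of its speed; a pose out of reach is approached as far as the arm can. A call with a gripper value outside its range is refused whole. The fingers move at their own pace and stop on an object; "squeeze" is the grip in N (left out, the last holds). Time passes only in rows, so rows that repeat a pose let the fingers close. It gives the time, the measured TCP pose, the force, the opening and the grip force at its end, in the units of the state.
- get_state(): the state, without advancing time (a new reading comes with each control period).
- read_camera(name): name is "side" or "top"; returns a dict with "color" (480x640x3 uint8, red, green, blue), "fovy" (degrees; the focal length in pixels is half the picture's height over the tangent of half this angle, whatever the lens; pixels are square), "cx", "cy" (the principal point, pixels), "world_from_camera" (4x4, takes a point from camera to world coordinates). Camera axes: x right, y down, z forward; pixel columns grow to the right and rows downward; lengths in m; the calibration is good to about 2 mm. A picture is of the moment at which its call begins. There is no depth.
- hand_in(): hands the job in; it is judged then, once.
Trained networks look in a picture, given as the dict that the camera call returned (one of the last four; its "shot" number tells which), for a name from the list of things; names that differ only in an ending like _2 or _b are one class to them, and where a whole thing is asked for, a point or a joint stands for the part that bears it (a point fixed in the world has none). Each returns a list of dicts, best first, with "p" (0 to 1); they miss things now and then, are a little off and sometimes report something else, mostly with a low value. They report only what shows in the picture. A call takes as long as a camera call.
- look_for(target, picture): "point" ([column, row] in pixels, amid what is visible of it).
- tip_of(target, picture): "point" ([column, row] in pixels: a listed point, or the origin of a listed thing).
The state is a dict: "clock": time; "joint_pos": joint angles; "qvel": joint speeds; "tau": joint torques, N m; "tcp_pos": TCP position; "orientation": TCP orientation; "wrist_force": force on the tool from outside, world axes, zero at the start; "ft_torque": the same for the moment, N m; "finger_gap": finger opening in m; "grip_force": force on a finger pad.
Only numpy, scipy, OpenCV 4.12 (cv2) and the standard library are available. Lean on these libraries where they do the work, as an engineer would, in place of code of your own. Each camera call takes 0.05 s, during which the arm holds its last target. There are 200 camera calls.

## Working session

There is one attempt and no reset: what is moved stays moved. The work goes in short steps, Python scripts to look and compute and a tool call to move; the robot and the scene stay as the last step left them, time stands still between calls to the robot, and variables do not carry over. Pictures are saved under pics/ and viewed, at most 14 in all, crops included, and the job is handed in when it is done.

Besides the shell and the picture viewer there is one more tool, called after "Call:" as name(argument=value, ...) on one line, values as JSON. jog_arm: Moves the arm, as the interface text tells. Its arguments: {"type":"object","properties":{"moves":{"type":"array","items":{"type":"object","properties":{"fingers":{"type":"number"},"slide":{"type":"array","items":{"type":"number"}},"angular":{"type":"array","items":{"type":"number"}}}}},"squeeze":{"type":"number"}},"required":["moves"]}

```bash
mkdir -p pics; cat > h.py <<'E'
from workcell import *
import numpy as np, cv2
from scipy.spatial.transform import Rotation as R
def ray(c,p):
    f=c["color"].shape[0]/2/np.tan(np.radians(c["fovy"]/2))
    T=np.array(c["world_from_camera"])
    d=T[:3,:3]@np.array([(p[0]-c["cx"])/f,(p[1]-c["cy"])/f,1]); return T[:3,3],d
def atz(c,p,z):
    o,d=ray(c,p); return o+d*(z-o[2])/d[2]
def proj(c,X):
    f=c["color"].shape[0]/2/np.tan(np.radians(c["fovy"]/2))
    T=np.array(c["world_from_camera"]); q=T[:3,:3].T@(np.array(X)-T[:3,3])
    return np.array([c["cx"]+f*q[0]/q[2],c["cy"]+f*q[1]/q[2]])
def save(c,n): cv2.imwrite("pics/"+n+".png",c["color"][:,:,::-1])
E
python3 - <<'E'
from h import *
np.set_printoptions(precision=4,suppress=True)
s=get_state();print(s)
for n in("top","side"):
    c=read_camera(n);save(c,n+"0");print(n,c["fovy"],c["cx"],c["cy"],np.array(c["world_from_camera"]))
    z={"port":.19,"gap":.202,"cap_grip":.234,"cap_lug":.195,"bin":.012,"cas0":.029}
    for t in["feeder","port","gap","cap_grip","cap_lug","bin","petri","lid","dropper","carton","cas0"]:
        for d in tip_of(t,c):
            if d["p"]>.2: print(t,round(d["p"],2),np.round(d["point"],1),atz(c,d["point"],z.get(t,0))[:2])
E
```

```text
{'clock': 0.0, 'joint_pos': array([-1.3276,  0.314 ,  0.045 ,  1.3036,  0.    ,  1.4312]), 'qvel': array([ 0.001 ,  0.0001, -0.0007,  0.0002,  0.0008,  0.0012]), 'tau': array([ -0.0032, -48.0623,  29.8536,   0.0191,  -0.0003,   0.    ]), 'tcp_pos': array([ 0.2146, -0.5329,  0.2414]), 'orientation': array([-0.0009,  0.9817,  0.1902, -0.    ]), 'wrist_force': array([0.6806, 0.1234, 0.4971]), 'ft_torque': array([ 0.0749, -0.0547, -0.0043]), 'grip_force': 0.0, 'finger_gap': 0.08515191221314117}
top 57.9643107891439 315.57455691371 247.03567868864573 [[-0.0068 -0.9923  0.1236  0.4188]
 [-0.9997  0.0096  0.0219  0.0227]
 [-0.0229 -0.1234 -0.9921  1.4204]
 [ 0.      0.      0.      1.    ]]
feeder 0.7 [339.4 240.6] [ 0.6164 -0.0249]
port 0.64 [344.1 225.8] [ 0.6328 -0.0326]
gap 0.75 [346.9 218.1] [ 0.6529 -0.0404]
cap_grip 0.76 [347. 227.] [ 0.6217 -0.0386]
cap_grip 0.24 [415.3 301.6] [ 0.4153 -0.2198]
cap_lug 0.64 [354.8 227.6] [ 0.6263 -0.0629]
petri 0.77 [298.7 207.3] [0.7302 0.1096]
lid 0.65 [201.2 282.9] [0.4804 0.4313]
dropper 0.46 [442.4 304. ] [ 0.4063 -0.3544]
carton 0.63 [413.6 30
[... 282 characters left out ...]
.      0.      1.    ]]
feeder 0.55 [327.6 267. ] [ 0.6196 -0.0231]
port 0.65 [329.9 215.8] [ 0.6231 -0.0364]
gap 0.64 [317.9 206.1] [ 0.6667 -0.0406]
cap_grip 0.66 [319.9 207. ] [ 0.6361 -0.0068]
cap_grip 0.64 [330.1 206.4] [ 0.6151 -0.0245]
cap_lug 0.86 [331.9 210.9] [ 0.6272 -0.0525]
bin 0.73 [364.7 226.7] [ 0.6169 -0.2383]
petri 0.64 [267.6 278.7] [0.7383 0.1184]
petri 0.44 [324.3 387. ] [0.4027 0.3093]
lid 0.92 [264.7 409.8] [0.4822 0.433 ]
dropper 0.87 [430.3 235.2] [ 0.4238 -0.3373]
carton 0.63 [420.8 249.8] [ 0.4193 -0.2553]
cas0 0.59 [351.1 341. ] [0.4095 0.1809]
cas0 0.58 [322.3 385.6] [0.3994 0.3224]
cas0 0.54 [265.6 314.8] [0.6395 0.2404]
cas0 0.36 [329.3 217.4] [ 0.7294 -0.1941]
```

```bash
python3 - <<'E'
import cv2
a=cv2.imread("pics/top0.png");cv2.imwrite("pics/top0c.png",cv2.resize(a[160:360,170:470],(800,533),interpolation=cv2.INTER_CUBIC))
a=cv2.imread("pics/side0.png");cv2.imwrite("pics/side0c.png",cv2.resize(a[160:440,190:490],(640,597),interpolation=cv2.INTER_CUBIC))
E
```

```text
(no output)
```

View pics/top0c.png

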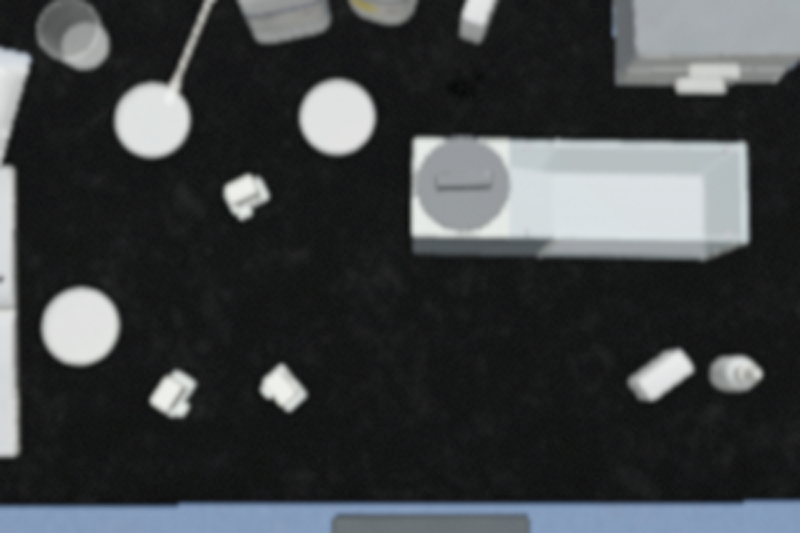

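View pics/side0c.png

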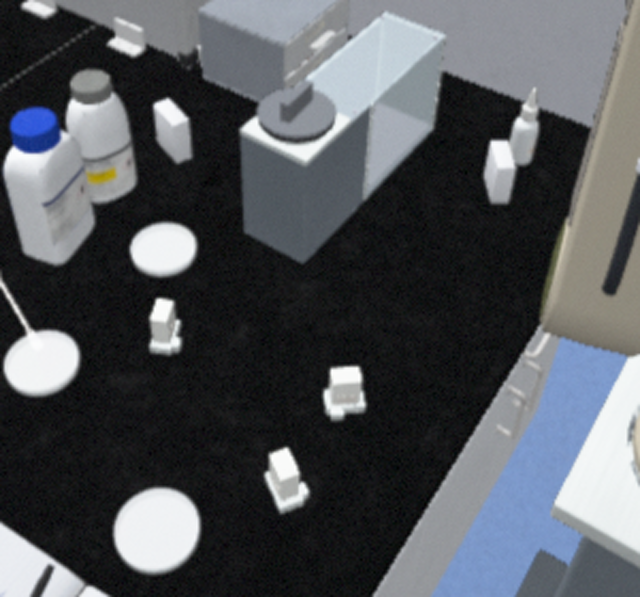

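The top view shows the feeder with its chute running to the right (world −y), and the cap at about (462,185) in the crop. Three cassettes stand at crop (246,195), (173,392) and (285,388), with the key visible on each. Next I'll fit their silhouettes in both views.

```bash
cat > fit.py <<'E'
from h import *
from scipy.optimize import minimize
S=8
def box(x0,x1,y0,y1,z0,z1): return np.array([[x,y,z] for x in(x0,x1) for y in(y0,y1) for z in(z0,z1)])
CAS=[box(-.023,.023,-.014,.014,0,.012),box(.004,.018,.01,.022,0,.012),box(-.017,.017,-.011,.011,.01,.058)]
a=np.linspace(0,2*np.pi,60)
DISC=np.array([[.05*np.cos(t),.05*np.sin(t),z] for t in a for z in(.206,.212)])
FEED=[box(-.052,.305,-.052,.052,0,.19),DISC]
FRONT=FEED+[box(-.029,.029,-.007,.007,.212,.242)]
def render(c,parts,q,win,z=0):
    x0,y0,x1,y1=win; m=np.zeros(((y1-y0)*S,(x1-x0)*S),np.uint8)
    Rz=R.from_euler("z",q[2]).as_matrix(); t=np.array([q[0],q[1],z])
    for P in parts:
        uv=np.array([proj(c,Rz@p+t) for p in P]); uv=(uv+.5-[x0,y0])*S-.5
        h=cv2.convexHull(uv.astype(np.float32)); cv2.fillConvexPoly(m,np.round(h*16).astype(np.int32),255,shift=4)
    return m>0
def obs(c,win,thr):
    x0,y0,x1,y1=win; g=c["color"][y0:y1,x0:x1].max(2).astype(np.float32)
    return cv2.resize(g,None,fx=S,fy=S,interpolation=cv2.INTER_LINEAR)>thr
def fit(views,q0,yaws,z=0):
    O=[obs(c,w,t) for c,p,w,t in views]
    def cost(v):
        q=[v[0]/1000,v[1]/1000,v[2]/30]
        return sum((render(c,p,q,w,z)^o).sum()/S/S for (c,p,w,t),o in zip(views,O))
    best=None
    for y in yaws:
        r=minimize(cost,[q0[0]*1000,q0[1]*1000,y*30],method="Nelder-Mead",options=dict(xatol=.05,fatol=.05,initial_simplex=np.array([q0[0]*1000,q0[1]*1000,y*30])+np.array([[0,0,0],[6,0,0],[0,6,0],[0,0,6]])))
        if best is None or r.fun<best.fun:best=r
    v=best.x; return round(v[0]/1e3,4),round(v[1]/1e3,4),round(np.degrees(v[2]/30)%360,1),round(best.fun,1)
def win(c,X,h): 
    u=proj(c,X).astype(int); return (u[0]-h,u[1]-h,u[0]+h,u[1]+h)
def cas(cams,q,thr=85,yaws=np.radians(np.arange(0,360,45))):
    return [fit([(c,CAS,win(c,[*q,.029],20),thr) for c in cs],q,yaws) for cs in cams]
E
cat > m1.py <<'E'
from fit import *
t,s=read_camera("top"),read_camera("side")
for q in[(.64,.237),(.396,.312),(.41,.18)]: print("cas",cas([[t,s],[t],[s]],q))
q=(.628,-.035);y=[-np.pi/2-.03,-np.pi/2+.05]
vt=(t,FEED,(315,200,460,265),60);vs=(s,FRONT,(290,190,362,295),60)
for v in([vt],[vs],[vt,vs]): print("feeder",fit(v,q,y))
for n,c,w in(("t",t,vt[2]),("s",s,vs[2])):
    m=obs(c,w,60);print(n,m.mean())
E
python3 m1.py
```

```text
cas [(np.float64(0.6454), np.float64(0.231), np.float64(114.3), np.float64(70.0)), (np.float64(0.6438), np.float64(0.2318), np.float64(121.0), np.float64(52.6)), (np.float64(0.6451), np.float64(0.2311), np.float64(114.7), np.float64(16.8))]
cas [(np.float64(0.4016), np.float64(0.3172), np.float64(150.2), np.float64(81.3)), (np.float64(0.3992), np.float64(0.3178), np.float64(158.5), np.float64(54.4)), (np.float64(0.4016), np.float64(0.3174), np.float64(149.4), np.float64(24.5))]
cas [(np.float64(0.4079), np.float64(0.183), np.float64(42.1), np.float64(87.3)), (np.float64(0.4058), np.float64(0.1849), np.float64(213.8), np.float64(57.5)), (np.float64(0.4077), np.float64(0.1831), np.float64(42.6), np.float64(27.9))]
feeder (np.float64(0.6251), np.float64(-0.0311), np.float64(267.0), np.float64(370.3))
feeder (np.float64(0.6225), np.float64(-0.0284), np.float64(268.5), np.float64(585.9))
feeder (np.float64(0.6232), np.float64(-0.0294), np.float64(267.7), np.float64(973.0))
t 0.6087450265251989
s 0.6520833333333333
```

```bash
cat > ov.py <<'E'
from fit import *
t,s=read_camera("top"),read_camera("side")
def ov(c,parts,q,w,k):
    x0,y0,x1,y1=w; g=cv2.resize(np.ascontiguousarray(c["color"][y0:y1,x0:x1,::-1]),None,fx=S,fy=S,interpolation=cv2.INTER_LINEAR)
    cs,_=cv2.findContours(render(c,parts,q,w).astype(np.uint8),cv2.RETR_EXTERNAL,cv2.CHAIN_APPROX_NONE)
    cv2.drawContours(g,cs,-1,(0,0,255),1); return cv2.resize(g,k)
A=[];B=[]
for q in[(.6454,.231,114.3),(.4016,.3172,150.2),(.4079,.183,42.1)]:
    q=(q[0],q[1],np.radians(q[2]))
    A.append(ov(t,CAS,q,win(t,[q[0],q[1],.029],18),(200,200)));B.append(ov(s,CAS,q,win(s,[q[0],q[1],.029],18),(200,200)))
q=(.6232,-.0294,np.radians(267.7))
f=np.hstack([ov(t,FEED,q,(315,200,460,265),(446,200)),ov(s,FRONT,q,(290,190,362,295),(154,200))])
cv2.imwrite("pics/ov.png",np.vstack([np.hstack(A),np.hstack(B),f]))
E
python3 ov.py
```

```text
(no output)
```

View pics/ov.png

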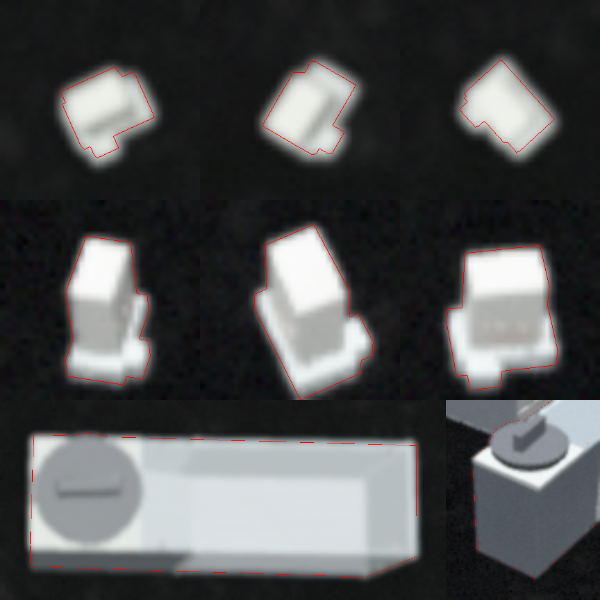

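The overlay outlines sit tightly on all three cassettes and on the feeder in both views, so these poses will do. Now I'll write a move planner and head for the cap.

```bash
cat > go.py <<'E'
# python3 go.py x y z psi : slide (mm)/angular (deg) from the measured pose to a tool-down pose, tool x at yaw psi
from h import *
import sys
def go(x,y,z,psi):
    s=get_state(); w,a,b,c=s["orientation"]; Rc=R.from_quat([a,b,c,w])
    Rt=R.from_euler("z",psi,degrees=True)*R.from_euler("x",180,degrees=True)
    print("slide",np.round(Rc.inv().apply(np.array([x,y,z])-s["tcp_pos"])*1e3,1),"ang",np.round((Rc.inv()*Rt).as_rotvec(degrees=True),1),
     "q6 %.0f t %.1f"%(np.degrees(s["joint_pos"][5]),s["clock"]),"tcp",np.round(s["tcp_pos"],4),"psi %.1f"%np.degrees(np.arctan2(Rc.as_matrix()[1,0],Rc.as_matrix()[0,0])),"F",np.round(s["wrist_force"],1),"gap %.4f"%s["finger_gap"])
if __name__=="__main__": go(*map(float,sys.argv[1:]))
E
python3 go.py .6238 -.030 .32 87.5
```

```text
slide [ 567.5 -314.2  -77.7] ang [ -0.   -0.  -65.6] q6 82 t 1.4 tcp [ 0.2148 -0.5334  0.2423] psi 21.9 F [ 0.3 -0.1 -0.3] gap 0.0855
```

Call:
jog_arm(moves=[{"slide":[30,-17,-39],"angular":[0,0,-6],"fingers":0.35},{"slide":[60,-34,-78],"angular":[0,0,-13],"fingers":0.35},{"slide":[93,-51,-78],"angular":[0,0,-20],"fingers":0.35},{"slide":[128,-71,-78],"angular":[0,0,-27],"fingers":0.35},{"slide":[163,-90,-78],"angular":[0,0,-34],"fingers":0.35},{"slide":[198,-110,-78],"angular":[0,0,-41],"fingers":0.35},{"slide":[233,-129,-78],"angular":[0,0,-48],"fingers":0.35},{"slide":[268,-148,-78],"angular":[0,0,-55],"fingers":0.35},{"slide":[303,-168,-78],"angular":[0,0,-62],"fingers":0.35},{"slide":[338,-187,-78],"angular":[0,0,-65.5],"fingers":0.35}])

```text
clock: 2.23
tcp_pos: [0.4594, -0.2318, 0.3206]
orientation: [0.0, 0.721, 0.693, 0.0]
wrist_force: [1.0, -0.3, -0.6]
finger_gap: 0.0554
grip_force: 0.0
```

```bash
python3 go.py .6238 -.030 .28 87.5
```

```text
slide [208.2 156.3  40.6] ang [0.  0.  0.2] q6 57 t 2.2 tcp [ 0.4594 -0.2318  0.3206] psi 87.7 F [ 1.  -0.3 -0.6] gap 0.0554
```

Call:
jog_arm(moves=[{"slide":[30,22,0]},{"slide":[60,45,0]},{"slide":[90,67,0]},{"slide":[120,90,0]},{"slide":[150,112,0]},{"slide":[180,135,0]},{"slide":[208,156,0]},{"slide":[208,156,40],"fingers":0.5},{"slide":[208,156,40],"fingers":0.5},{"slide":[208,156,40],"fingers":0.5}])

```text
schema error: expected keys fingers, slide, angular
```

```bash
python3 go.py .6238 -.030 .230 87.5
```

```text
slide [208.2 156.3  90.6] ang [0.  0.  0.2] q6 57 t 2.2 tcp [ 0.4594 -0.2318  0.3206] psi 87.7 F [ 1.  -0.3 -0.6] gap 0.0554
```

Call:
jog_arm(moves=[{"slide":[30,22,0],"angular":[0,0,0],"fingers":0.4},{"slide":[60,45,0],"angular":[0,0,0],"fingers":0.4},{"slide":[90,67,0],"angular":[0,0,0],"fingers":0.4},{"slide":[120,90,0],"angular":[0,0,0],"fingers":0.4},{"slide":[150,112,0],"angular":[0,0,0],"fingers":0.4},{"slide":[180,135,0],"angular":[0,0,0],"fingers":0.4},{"slide":[208,156,0],"angular":[0,0,0],"fingers":0.4},{"slide":[208,156,40],"angular":[0,0,0],"fingers":0.4},{"slide":[208,156,60],"angular":[0,0,0],"fingers":0.4},{"slide":[208,156,60],"angular":[0,0,0],"fingers":0.4}])

```text
clock: 3.07
tcp_pos: [0.6217, -0.0315, 0.2548]
orientation: [-0.003, 0.722, 0.692, -0.003]
wrist_force: [-0.9, 0.1, -0.2]
finger_gap: 0.0515
grip_force: 0.0
```

```bash
python3 go.py .6238 -.030 .230 87.5
```

```text
slide [ 1.6  2.2 24.8] ang [-0.5 -0.1  0. ] q6 82 t 3.1 tcp [ 0.6217 -0.0315  0.2548] psi 87.5 F [-0.9  0.1 -0.2] gap 0.0515
```

Call:
jog_arm(moves=[{"slide":[0,0,15],"angular":[0,0,0],"fingers":0.4},{"slide":[0,0,31],"angular":[0,0,0],"fingers":0.4},{"slide":[0,0,31],"angular":[0,0,0],"fingers":0.4},{"slide":[0,0,31],"angular":[0,0,0],"fingers":0.8},{"slide":[0,0,31],"angular":[0,0,0],"fingers":1},{"slide":[0,0,31],"angular":[0,0,0],"fingers":1},{"slide":[0,0,31],"angular":[0,0,0],"fingers":1},{"slide":[0,0,31],"angular":[0,0,0],"fingers":1},{"slide":[0,0,31],"angular":[0,0,0],"fingers":1},{"slide":[0,0,31],"angular":[0,0,0],"fingers":1}], squeeze=25)

```text
clock: 3.9
tcp_pos: [0.6237, -0.0332, 0.2305]
orientation: [0.001, 0.723, 0.691, 0.0]
wrist_force: [-4.3, -0.2, 5.0]
finger_gap: 0.0141
grip_force: 24.2
```

```bash
python3 go.py .6238 -.030 .230 87.5;python3 -c "
from workcell import *
print(get_state()['ft_torque'],get_state()['grip_force'])"
```

```text
slide [ 3.2 -0.   0.5] ang [ 0.1  0.  -0.1] q6 82 t 3.9 tcp [ 0.6237 -0.0332  0.2305] psi 87.4 F [-4.3 -0.2  5. ] gap 0.0141
[-0.16624147  0.71112954  0.25271779] 24.232581517444487
```

Call:
jog_arm(moves=[{"slide":[0,0,0],"angular":[0,0,0],"fingers":0.6},{"slide":[0,0,0],"angular":[0,0,0],"fingers":0.6},{"slide":[3,-1,0],"angular":[0,0,0],"fingers":0.7},{"slide":[3,-1,0],"angular":[0,0,0],"fingers":1},{"slide":[3,-1,0],"angular":[0,0,0],"fingers":1},{"slide":[3,-1,0],"angular":[0,0,0],"fingers":1},{"slide":[3,-1,1],"angular":[0,0,0],"fingers":1},{"slide":[3,-1,2],"angular":[0,0,0],"fingers":1},{"slide":[3,-1,2.5],"angular":[0,0,0],"fingers":1},{"slide":[3,-1,2.5],"angular":[0,0,0],"fingers":1}], squeeze=60)

```text
clock: 4.73
tcp_pos: [0.6228, -0.0294, 0.2273]
orientation: [0.0, 0.723, 0.691, 0.0]
wrist_force: [-1.1, 2.2, 4.6]
finger_gap: 0.0128
grip_force: 59.9
```

```bash
python3 go.py .6238 -.030 .230 87.5;python3 -c "
from workcell import *
print(get_state()['ft_torque'],get_state()['grip_force'])"
```

```text
slide [-0.5  1.1 -2.7] ang [ 0. -0. -0.] q6 82 t 4.7 tcp [ 0.6228 -0.0294  0.2273] psi 87.5 F [-1.1  2.2  4.6] gap 0.0128
[0.58337136 0.44061519 0.15291968] 59.93752598762512
```

Call:
jog_arm(moves=[{"slide":[0,0,0],"angular":[0,0,-3],"fingers":1},{"slide":[0,0,0],"angular":[0,0,-6],"fingers":1},{"slide":[0,0,0],"angular":[0,0,-9],"fingers":1},{"slide":[0,0,0],"angular":[0,0,-12],"fingers":1},{"slide":[0,0,0],"angular":[0,0,-12],"fingers":1},{"slide":[0,0,0],"angular":[0,0,-12],"fingers":1}])

```text
clock: 5.23
tcp_pos: [0.6234, -0.0303, 0.2274]
orientation: [0.001, 0.647, 0.762, 0.0]
wrist_force: [0.6, -0.6, 5.2]
finger_gap: 0.0127
grip_force: 59.8
```

```bash
python3 go.py .6238 -.030 .230 87.5;python3 -c "
from h import *
print(get_state()['ft_torque'],get_state()['grip_force'])
t,s=read_camera('top'),read_camera('side')
a=cv2.resize(t['color'][205:255,320:370,::-1],(400,400),interpolation=cv2.INTER_CUBIC);b=cv2.resize(s['color'][180:240,300:360,::-1],(400,400),interpolation=cv2.INTER_CUBIC)
cv2.imwrite('pics/turn1.png',np.hstack([a,b]))"
```

```text
slide [ 0.2  0.4 -2.6] ang [ 0.1  0.1 11.8] q6 71 t 5.2 tcp [ 0.6234 -0.0303  0.2274] psi 99.3 F [ 0.6 -0.6  5.2] gap 0.0127
[-0.07862949 -0.04861784  0.12963844] 59.81028914451599
```

View pics/turn1.png

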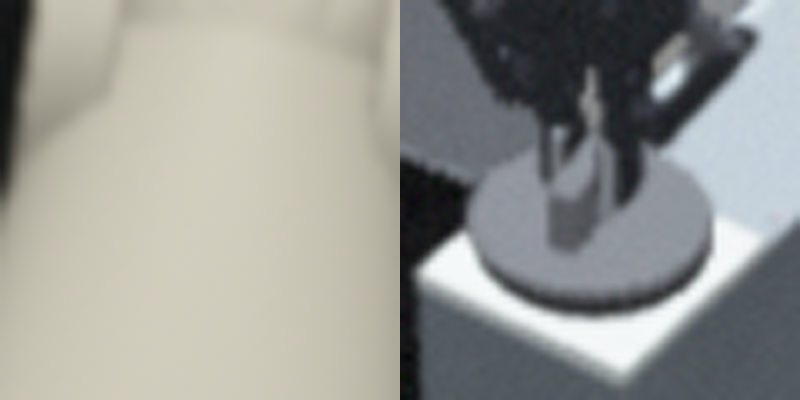

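The side view shows the pads on the bar and the bar turned with the fingers, with very little torque. I'll carry on to 70°.

Call:
jog_arm(moves=[{"slide":[0,0,0],"angular":[0,0,-6],"fingers":1},{"slide":[0,0,0],"angular":[0,0,-12],"fingers":1},{"slide":[0,0,0],"angular":[0,0,-18],"fingers":1},{"slide":[0,0,0],"angular":[0,0,-24],"fingers":1},{"slide":[0,0,0],"angular":[0,0,-30],"fingers":1},{"slide":[0,0,0],"angular":[0,0,-36],"fingers":1},{"slide":[0,0,0],"angular":[0,0,-42],"fingers":1},{"slide":[0,0,0],"angular":[0,0,-48],"fingers":1},{"slide":[0,0,0],"angular":[0,0,-54],"fingers":1},{"slide":[0,0,0],"angular":[0,0,-58],"fingers":1}])

```text
clock: 6.17
tcp_pos: [0.6229, -0.0299, 0.227]
orientation: [0.0, 0.194, 0.981, -0.0]
wrist_force: [0.2, 0.3, 4.7]
finger_gap: 0.0128
grip_force: 59.4
```

Call:
jog_arm(moves=[{"slide":[0,0,0],"angular":[0,0,0],"fingers":1},{"slide":[0,0,0],"angular":[0,0,0],"fingers":1},{"slide":[0,0,-2],"angular":[0,0,0],"fingers":1},{"slide":[0,0,-4],"angular":[0,0,0],"fingers":1},{"slide":[0,0,-6],"angular":[0,0,0],"fingers":1},{"slide":[0,0,-8],"angular":[0,0,0],"fingers":1},{"slide":[0,0,-8],"angular":[0,0,0],"fingers":1}])

```text
clock: 6.75
tcp_pos: [0.6222, -0.0298, 0.2342]
orientation: [-0.001, 0.196, 0.981, -0.0]
wrist_force: [0.3, 0.1, -2.0]
finger_gap: 0.0129
grip_force: 58.8
```

```bash
python3 go.py .6238 -.030 .230 157.5;python3 -c "
from workcell import *
print(get_state()['ft_torque'],get_state()['grip_force'])"
```

```text
slide [-1.6  0.4  4.2] ang [-0.  -0.1 -0.1] q6 12 t 6.8 tcp [ 0.6222 -0.0298  0.2342] psi 157.4 F [ 0.3  0.1 -2. ] gap 0.0129
[-0.03676364 -0.01200832  0.00695814] 58.82887780666351
```

Call:
jog_arm(moves=[{"slide":[0,0,-25],"angular":[0,0,0],"fingers":1},{"slide":[0,0,-45],"angular":[0,0,0],"fingers":1},{"slide":[0,0,-66],"angular":[0,0,0],"fingers":1},{"slide":[30,-10,-66],"angular":[0,0,0],"fingers":1},{"slide":[60,-21,-66],"angular":[0,0,0],"fingers":1},{"slide":[95,-33,-66],"angular":[0,0,0],"fingers":1},{"slide":[130,-45,-66],"angular":[0,0,0],"fingers":1},{"slide":[163,-57,-66],"angular":[0,0,0],"fingers":1},{"slide":[163,-57,-40],"angular":[0,0,0],"fingers":1},{"slide":[163,-57,0],"angular":[0,0,0],"fingers":1}])

```text
clock: 7.58
tcp_pos: [0.4509, -0.0202, 0.2379]
orientation: [0.004, 0.196, 0.981, -0.0]
wrist_force: [1.4, 0.8, -0.9]
finger_gap: 0.0129
grip_force: 58.9
```

Call:
jog_arm(moves=[{"slide":[0,0,36],"angular":[0,0,0],"fingers":1},{"slide":[0,0,72],"angular":[0,0,0],"fingers":1},{"slide":[0,0,108],"angular":[0,0,0],"fingers":1},{"slide":[0,0,140],"angular":[0,0,0],"fingers":1},{"slide":[0,0,165],"angular":[0,0,0],"fingers":1},{"slide":[0,0,180],"angular":[0,0,0],"fingers":1},{"slide":[0,0,185],"angular":[0,0,0],"fingers":1},{"slide":[0,0,185],"angular":[0,0,0],"fingers":1}])

```text
clock: 8.25
tcp_pos: [0.4486, -0.0196, 0.0483]
orientation: [-0.002, 0.196, 0.981, 0.0]
wrist_force: [0.5, -0.5, -1.7]
finger_gap: 0.0127
grip_force: 58.8
```

```bash
python3 go.py .45 -.020 .0375 157.5
```

```text
slide [-1.4  0.2 10.8] ang [-0.  -0.2 -0.1] q6 10 t 8.2 tcp [ 0.4486 -0.0196  0.0483] psi 157.4 F [ 0.5 -0.5 -1.7] gap 0.0127
```

Call:
jog_arm(moves=[{"slide":[0,0,6],"angular":[0,0,0],"fingers":1},{"slide":[0,0,9],"angular":[0,0,0],"fingers":1},{"slide":[0,0,10.5],"angular":[0,0,0],"fingers":1},{"slide":[0,0,11.5],"angular":[0,0,0],"fingers":1},{"slide":[0,0,11.5],"angular":[0,0,0],"fingers":1}])

```text
clock: 8.67
tcp_pos: [0.4507, -0.02, 0.0387]
orientation: [0.0, 0.196, 0.981, -0.0]
wrist_force: [0.1, 0.5, -2.4]
finger_gap: 0.0125
grip_force: 58.8
```

```bash
python3 go.py .45 -.020 .0375 157.5; python3 m1.py
```

```text
slide [ 0.6 -0.2  1.2] ang [ 0.   0.  -0.1] q6 10 t 8.7 tcp [ 0.4507 -0.02    0.0387] psi 157.4 F [ 0.1  0.5 -2.4] gap 0.0125
cas [(np.float64(0.6453), np.float64(0.2308), np.float64(114.2), np.float64(69.8)), (np.float64(0.6438), np.float64(0.2295), np.float64(116.7), np.float64(52.5)), (np.float64(0.6452), np.float64(0.231), np.float64(114.2), np.float64(16.8))]
cas [(np.float64(0.4017), np.float64(0.3172), np.float64(149.9), np.float64(81.6)), (np.float64(0.3992), np.float64(0.3176), np.float64(158.7), np.float64(54.1)), (np.float64(0.4018), np.float64(0.3172), np.float64(150.2), np.float64(24.6))]
cas [(np.float64(0.4078), np.float64(0.183), np.float64(42.7), np.float64(88.1)), (np.float64(0.407), np.float64(0.1843), np.float64(207.3), np.float64(57.1)), (np.float64(0.4078), np.float64(0.1831), np.float64(42.6), np.float64(28.4))]
feeder (np.float64(0.6212), np.float64(-0.0316), np.float64(267.8), np.float64(431.8))
feeder (np.float64(0.6225), np.float64(-0.0283), np.float64(268.5), np.float64(665.1))
feeder (np.float64(0.6227), np.float64(-0.0287), np.float64(268.0), np.float64(1105.4))
t 0.6122529840848806
s 0.6583291997354498
```

Call:
jog_arm(moves=[{"slide":[0,0,1],"angular":[0,0,0],"fingers":1},{"slide":[0,0,2],"angular":[0,0,0],"fingers":1},{"slide":[0,0,2],"angular":[0,0,0],"fingers":1},{"slide":[0,0,2],"angular":[0,0,0],"fingers":1}])

```text
clock: 9.1
tcp_pos: [0.4504, -0.02, 0.0363]
orientation: [0.0, 0.196, 0.981, -0.0]
wrist_force: [0.3, -0.3, -1.7]
finger_gap: 0.0127
grip_force: 58.9
```

Call:
jog_arm(moves=[{"slide":[0,0,1],"angular":[0,0,0],"fingers":1},{"slide":[0,0,2],"angular":[0,0,0],"fingers":1},{"slide":[0,0,2],"angular":[0,0,0],"fingers":1},{"slide":[0,0,2],"angular":[0,0,0],"fingers":1}])

```text
clock: 9.43
tcp_pos: [0.4504, -0.02, 0.0362]
orientation: [0.0, 0.196, 0.981, -0.0]
wrist_force: [-6.0, 1.5, 19.7]
finger_gap: 0.0131
grip_force: 61.8
```

Call:
jog_arm(moves=[{"slide":[0,0,-1],"angular":[0,0,0],"fingers":0.7},{"slide":[0,0,-1],"angular":[0,0,0],"fingers":0.5},{"slide":[0,0,-1],"angular":[0,0,0],"fingers":0.5},{"slide":[0,0,-20],"angular":[0,0,0],"fingers":0.3},{"slide":[0,0,-60],"angular":[0,0,0],"fingers":0.3},{"slide":[0,0,-90],"angular":[0,0,0],"fingers":0.2},{"slide":[0,0,-90],"angular":[0,0,-7],"fingers":0.2},{"slide":[0,0,-90],"angular":[0,0,-14],"fingers":0.2},{"slide":[0,0,-90],"angular":[0,0,-21],"fingers":0.2}])

```text
clock: 10.18
tcp_pos: [0.4509, -0.0201, 0.1249]
orientation: [0.001, 0.011, 1.0, -0.0]
wrist_force: [0.0, -0.1, -0.3]
finger_gap: 0.0684
grip_force: 0.0
```

```bash
python3 go.py .4078 .183 .11 222.5
```

```text
slide [ 47.5 202.1  14.7] ang [ -0.1   0.1 -43.7] q6 -12 t 10.2 tcp [ 0.4509 -0.0201  0.1249] psi 178.8 F [ 0.  -0.1 -0.3] gap 0.0684
```

Call:
jog_arm(moves=[{"slide":[7,30,2],"angular":[0,0,-6],"fingers":0.2},{"slide":[15,65,4],"angular":[0,0,-12],"fingers":0.2},{"slide":[23,100,7],"angular":[0,0,-19],"fingers":0.2},{"slide":[31,135,10],"angular":[0,0,-26],"fingers":0.2},{"slide":[39,170,12],"angular":[0,0,-33],"fingers":0.2},{"slide":[47.5,202,14.5],"angular":[0,0,-40],"fingers":0.2},{"slide":[47.5,202,14.5],"angular":[0,0,-43.5],"fingers":0.2},{"slide":[47.5,202,14.5],"angular":[0,0,-43.5],"fingers":0.2},{"slide":[47.5,202,14.5],"angular":[0,0,-43.5],"fingers":0.2}])

```text
clock: 10.93
tcp_pos: [0.4082, 0.1835, 0.1095]
orientation: [-0.0, -0.357, 0.934, -0.0]
wrist_force: [-0.0, -0.8, 0.6]
finger_gap: 0.0686
grip_force: 0.0
```

```bash
python3 - <<'E'
from fit import *
from go import go
t,s=read_camera("top"),read_camera("side")
for q in[(.645,.231),(.4017,.3172),(.408,.183)]: print("cas",*np.round(cas([[s]],q)[0],4))
save(t,"port");a=cv2.resize(t["color"][205:255,320:370,::-1],(400,400),interpolation=cv2.INTER_CUBIC)
cv2.imwrite("pics/port.png",a)
for c in(t,s):
    for d in tip_of("port",c)[:2]: print("port",d["p"],atz(c,d["point"],.19))
    for d in tip_of("gap",c)[:3]: print("gap",d["p"],atz(c,d["point"],.202))
go(.4078,.183,.041,222.5)
E
```

```text
cas 0.6451 0.2311 114.2 17.5
cas 0.4016 0.3174 149.5 25.1
cas 0.4079 0.1842 40.8 54.7
port 0.7 [ 0.62752519 -0.03227809  0.19      ]
gap 0.95 [ 0.6655943  -0.04460888  0.202     ]
port 0.91 [ 0.6269204  -0.03912543  0.19      ]
gap 0.57 [ 0.65588583 -0.03591909  0.202     ]
slide [ 0.3  1.1 68.8] ang [-0.  -0.  -0.7] q6 -28 t 11.2 tcp [0.4088 0.1824 0.1098] psi -138.2 F [-0.1 -0.8 -0.2] gap 0.0684
```

View pics/port.png

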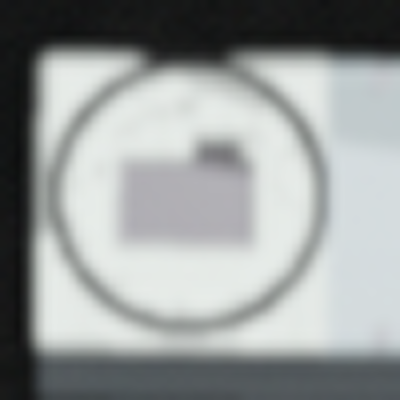

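The top view of the open port shows the hole at crop (118–252, 160–245) with its notch at the upper right (+y, +x side), and the ring centred near (188,194). Now to grasp cassette C.

Call:
jog_arm(moves=[{"slide":[0,1,35],"angular":[0,0,0],"fingers":0.2},{"slide":[0,1,60],"angular":[0,0,0],"fingers":0.2},{"slide":[0,1,68.5],"angular":[0,0,0],"fingers":0.2},{"slide":[0,1,68.5],"angular":[0,0,0],"fingers":0.3},{"slide":[0,1,68.5],"angular":[0,0,0],"fingers":0.8},{"slide":[0,1,68.5],"angular":[0,0,0],"fingers":1},{"slide":[0,1,68.5],"angular":[0,0,0],"fingers":1},{"slide":[0,1,68.5],"angular":[0,0,0],"fingers":1},{"slide":[0,1,68.5],"angular":[0,0,0],"fingers":1},{"slide":[0,1,68.5],"angular":[0,0,0],"fingers":1}], squeeze=40)

```text
clock: 12.07
tcp_pos: [0.4091, 0.1843, 0.0426]
orientation: [0.002, -0.358, 0.934, -0.0]
wrist_force: [0.1, 0.2, 5.7]
finger_gap: 0.0208
grip_force: 44.7
```

```bash
python3 - <<'E'
from fit import *
from go import go
s=read_camera("side");t=read_camera("top")
g=cv2.resize(t["color"][205:255,320:370].max(2).astype(np.float32),None,fx=8,fy=8)
print("holepx",atz(t,(320+(185+.5)/8-.5,205+(202+.5)/8-.5),.19),"ring",atz(t,(320+188.5/8-.5,205+194.5/8-.5),.209))
go(.6228,-.03,.30,87.5)
E
```

```text
holepx [ 0.62112595 -0.0284172   0.19      ] ring [ 0.62085488 -0.02872964  0.209     ]
slide [ -16.4 -302.7 -256.8] ang [1.000e-01 2.000e-01 1.344e+02] q6 -28 t 12.2 tcp [0.4091 0.1843 0.0426] psi -138.1 F [-0.7  0.1  6.3] gap 0.0212
```

Call:
jog_arm(moves=[{"slide":[0,0,-20],"angular":[0,0,0],"fingers":1},{"slide":[0,0,-55],"angular":[0,0,7],"fingers":1},{"slide":[0,0,-95],"angular":[0,0,14],"fingers":1},{"slide":[0,0,-135],"angular":[0,0,21],"fingers":1},{"slide":[0,0,-175],"angular":[0,0,28],"fingers":1},{"slide":[0,0,-215],"angular":[0,0,35],"fingers":1},{"slide":[0,-20,-257],"angular":[0,0,42],"fingers":1},{"slide":[-2,-50,-257],"angular":[0,0,49],"fingers":1},{"slide":[-4,-80,-257],"angular":[0,0,56],"fingers":1},{"slide":[-6,-110,-257],"angular":[0,0,63],"fingers":1}])

```text
clock: 13.0
tcp_pos: [0.4868, 0.1056, 0.3]
orientation: [0.002, 0.185, 0.983, 0.0]
wrist_force: [1.2, 0.3, -1.7]
finger_gap: 0.0214
grip_force: 43.6
```

```bash
python3 go.py .622 -.0305 .30 87.7
```

```text
slide [-175.5  -77.5    0.4] ang [ 0.2  0.1 70.9] q6 24 t 13.0 tcp [0.4868 0.1056 0.3   ] psi 158.6 F [ 1.2  0.3 -1.7] gap 0.0214
```

Call:
jog_arm(moves=[{"slide":[-20,-9,0],"angular":[0,0,7],"fingers":1},{"slide":[-40,-18,0],"angular":[0,0,14],"fingers":1},{"slide":[-60,-27,0],"angular":[0,0,21],"fingers":1},{"slide":[-80,-36,0],"angular":[0,0,28],"fingers":1},{"slide":[-100,-45,0],"angular":[0,0,35],"fingers":1},{"slide":[-120,-54,0],"angular":[0,0,42],"fingers":1},{"slide":[-140,-63,0],"angular":[0,0,49],"fingers":1},{"slide":[-158,-70,0],"angular":[0,0,56],"fingers":1},{"slide":[-175,-77,0],"angular":[0,0,63],"fingers":1},{"slide":[-175,-77,0],"angular":[0,0,70],"fingers":1}])

```text
clock: 13.83
tcp_pos: [0.6232, -0.0311, 0.2971]
orientation: [0.0, 0.717, 0.697, -0.0]
wrist_force: [-1.0, -0.6, -1.1]
finger_gap: 0.0211
grip_force: 43.6
```

Call:
jog_arm(moves=[{"slide":[0,0,15],"angular":[0,0,0],"fingers":1},{"slide":[0,0,30],"angular":[0,0,0],"fingers":1},{"slide":[0,0,40],"angular":[0,0,0],"fingers":1},{"slide":[0,0,45],"angular":[0,0,0],"fingers":1},{"slide":[0,0,45],"angular":[0,0,0],"fingers":1},{"slide":[0,0,45],"angular":[0,0,0],"fingers":1}])

```text
clock: 14.33
tcp_pos: [0.6212, -0.0284, 0.2535]
orientation: [-0.0, 0.714, 0.701, -0.0]
wrist_force: [0.6, 1.0, -1.2]
finger_gap: 0.0215
grip_force: 43.7
```

```bash
python3 go.py .622 -.0305 .233 87.7;  python3 - <<'E'
from fit import *
s=get_state();z=s["tcp_pos"][2]-.0426
c=read_camera("side"); g=c["color"]
X=[.622,-.029,z+.029]
w=win(c,X,26)
# show with expected outline from the tool pose (cassette 1.8 mm ahead along tool x)
q=(s["tcp_pos"][0],s["tcp_pos"][1]+.0018,np.radians(-92.3))
x0,y0,x1,y1=w; im=cv2.resize(np.ascontiguousarray(g[y0:y1,x0:x1,::-1]),None,fx=S,fy=S,interpolation=cv2.INTER_LINEAR)
cs,_=cv2.findContours(render(c,CAS,q,w,z).astype(np.uint8),cv2.RETR_EXTERNAL,cv2.CHAIN_APPROX_NONE)
cv2.drawContours(im,cs,-1,(0,0,255),1);cv2.imwrite("pics/held.png",im)
E
```

```text
slide [-2.1  0.9 20.5] ang [-0.   0.   1.2] q6 81 t 14.3 tcp [ 0.6212 -0.0284  0.2535] psi 88.9 F [ 0.6  1.  -1.2] gap 0.0215
```

View pics/held.png

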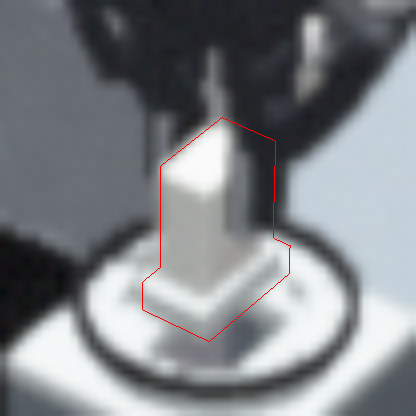

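The held cassette sits squarely above the dark port opening. Its projected outline matches to about a millimetre. Lowering in small steps and watching the force.

Call:
jog_arm(moves=[{"slide":[-2,1,3],"angular":[0,0,1.2],"fingers":1},{"slide":[-2,1,10],"angular":[0,0,1.2],"fingers":1},{"slide":[-2,1,17],"angular":[0,0,1.2],"fingers":1},{"slide":[-2,1,20],"angular":[0,0,1.2],"fingers":1},{"slide":[-2,1,22],"angular":[0,0,1.2],"fingers":1},{"slide":[-2,1,24],"angular":[0,0,1.2],"fingers":1},{"slide":[-2,1,24],"angular":[0,0,1.2],"fingers":1},{"slide":[-2,1,24],"angular":[0,0,1.2],"fingers":1}])

```text
clock: 15.05
tcp_pos: [0.6223, -0.0306, 0.2293]
orientation: [0.0, 0.721, 0.693, -0.0]
wrist_force: [-0.5, 1.1, -1.6]
finger_gap: 0.0216
grip_force: 43.7
```

```bash
python3 go.py .622 -.0305 .228 87.7;python3 -c "
from workcell import *
print(get_state()['ft_torque'])"
```

```text
slide [ 0.  -0.3  1.3] ang [-0.  0.  0.] q6 82 t 15.1 tcp [ 0.6223 -0.0306  0.2293] psi 87.7 F [-0.5  1.1 -1.6] gap 0.0216
[ 0.00498021 -0.0166054   0.05702012]
```

Call:
jog_arm(moves=[{"slide":[0,0,3],"angular":[0,0,0],"fingers":1},{"slide":[0,0,4],"angular":[0,0,0],"fingers":1},{"slide":[0,0,4],"angular":[0,0,0],"fingers":1},{"slide":[0,0,4],"angular":[0,0,0],"fingers":0.3},{"slide":[0,0,4],"angular":[0,0,0],"fingers":0.3},{"slide":[0,0,4],"angular":[0,0,0],"fingers":0.3},{"slide":[0,0,4],"angular":[0,0,0],"fingers":0.3},{"slide":[0,0,4],"angular":[0,0,0],"fingers":0.3},{"slide":[0,0,-30],"angular":[0,0,0],"fingers":0.3},{"slide":[0,0,-70],"angular":[0,0,0],"fingers":0.2}])

```text
clock: 15.88
tcp_pos: [0.6201, -0.0302, 0.2963]
orientation: [-0.003, 0.721, 0.693, -0.002]
wrist_force: [0.4, -0.8, 0.7]
finger_gap: 0.0681
grip_force: 0.0
```

```bash
python3 - <<'E'
from fit import *
from go import go
t,s=read_camera("top"),read_camera("side")
for q in[(.645,.231),(.4017,.3172)]: print("cas",*np.round(cas([[s]],q)[0],4))
a=cv2.resize(t["color"][205:265,320:470,::-1],(800,320),interpolation=cv2.INTER_CUBIC)
cv2.imwrite("pics/drop1.png",a)
go(.4016,.3173,.30,150)
E
```

```text
cas 0.6451 0.2312 114.3 16.8
cas 0.4016 0.3173 149.5 24.7
slide [ 339.2 -236.6    3.2] ang [  0.5   0.4 -62.3] q6 82 t 16.0 tcp [ 0.6246 -0.031   0.3063] psi 87.7 F [1.1 0.  0.8] gap 0.0683
```

View pics/drop1.png

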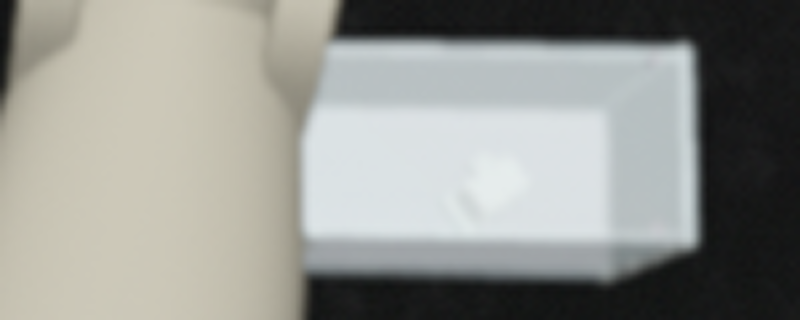

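The cassette is in the bin at crop (490,185). Next is B.

Call:
jog_arm(moves=[{"slide":[30,-21,0],"angular":[0,0,-6],"fingers":0.2},{"slide":[60,-42,0],"angular":[0,0,-12],"fingers":0.2},{"slide":[94,-66,0],"angular":[0,0,-19],"fingers":0.2},{"slide":[128,-89,0],"angular":[0,0,-26],"fingers":0.2},{"slide":[162,-113,0],"angular":[0,0,-33],"fingers":0.2},{"slide":[196,-137,0],"angular":[0,0,-40],"fingers":0.2},{"slide":[230,-160,20],"angular":[0,0,-47],"fingers":0.2},{"slide":[262,-183,40],"angular":[0,0,-54],"fingers":0.2},{"slide":[294,-206,60],"angular":[0,0,-61],"fingers":0.2},{"slide":[320,-223,85],"angular":[0,0,-62],"fingers":0.2}])

```text
clock: 16.82
tcp_pos: [0.4142, 0.295, 0.219]
orientation: [0.001, 0.258, 0.966, 0.001]
wrist_force: [0.9, 0.5, -0.2]
finger_gap: 0.0683
grip_force: 0.0
```

```bash
python3 go.py .4016 .3173 .100 150
```

```text
slide [ 22.3  12.7 119. ] ang [0.2 0.1 0.1] q6 56 t 16.8 tcp [0.4142 0.295  0.219 ] psi 150.1 F [ 0.9  0.5 -0.2] gap 0.0683
```

Call:
jog_arm(moves=[{"slide":[22,12.5,20],"angular":[0,0,0],"fingers":0.2},{"slide":[22,12.5,60],"angular":[0,0,0],"fingers":0.2},{"slide":[22,12.5,95],"angular":[0,0,0],"fingers":0.2},{"slide":[22,12.5,119],"angular":[0,0,0],"fingers":0.2},{"slide":[22,12.5,119],"angular":[0,0,0],"fingers":0.2},{"slide":[22,12.5,119],"angular":[0,0,0],"fingers":0.2},{"slide":[22,12.5,119],"angular":[0,0,0],"fingers":0.2}])

```text
clock: 17.4
tcp_pos: [0.4035, 0.3155, 0.101]
orientation: [0.001, 0.261, 0.965, 0.001]
wrist_force: [0.1, -0.1, 0.4]
finger_gap: 0.0683
grip_force: 0.0
```

```bash
python3 go.py .4016 .3173 .042 150
```

```text
slide [ 2.6  0.5 59. ] ang [ 0.1  0.1 -0.3] q6 59 t 17.4 tcp [0.4035 0.3155 0.101 ] psi 149.7 F [ 0.1 -0.1  0.4] gap 0.0683
```

Call:
jog_arm(moves=[{"slide":[2.5,0.5,30],"angular":[0,0,0],"fingers":0.2},{"slide":[2.5,0.5,52],"angular":[0,0,0],"fingers":0.2},{"slide":[2.5,0.5,59],"angular":[0,0,0],"fingers":0.3},{"slide":[2.5,0.5,59],"angular":[0,0,0],"fingers":0.4},{"slide":[2.5,0.5,59],"angular":[0,0,0],"fingers":0.8},{"slide":[2.5,0.5,59],"angular":[0,0,0],"fingers":1},{"slide":[2.5,0.5,59],"angular":[0,0,0],"fingers":1},{"slide":[2.5,0.5,59],"angular":[0,0,0],"fingers":1},{"slide":[2.5,0.5,59],"angular":[0,0,0],"fingers":1},{"slide":[2.5,0.5,59],"angular":[0,0,0],"fingers":1}])

```text
clock: 18.23
tcp_pos: [0.4019, 0.3175, 0.0423]
orientation: [0.001, 0.261, 0.965, 0.001]
wrist_force: [-0.6, 0.5, 6.1]
finger_gap: 0.0214
grip_force: 43.5
```

```bash
python3 go.py .622 -.029 .300 -92.3
```

```text
slide [-365.2 -187.6 -257.5] ang [  -0.     0.3 -118. ] q6 60 t 18.2 tcp [0.4019 0.3175 0.0423] psi 149.7 F [-0.6  0.5  6.1] gap 0.0214
```

Call:
jog_arm(moves=[{"slide":[0,0,-25],"angular":[0,0,0],"fingers":1},{"slide":[0,0,-65],"angular":[0,0,-7],"fingers":1},{"slide":[0,0,-105],"angular":[0,0,-14],"fingers":1},{"slide":[-10,-5,-145],"angular":[0,0,-21],"fingers":1},{"slide":[-30,-15,-180],"angular":[0,0,-28],"fingers":1},{"slide":[-50,-26,-210],"angular":[0,0,-35],"fingers":1},{"slide":[-75,-38,-240],"angular":[0,0,-42],"fingers":1},{"slide":[-105,-54,-257],"angular":[0,0,-49],"fingers":1},{"slide":[-140,-72,-257],"angular":[0,0,-56],"fingers":1},{"slide":[-175,-90,-257],"angular":[0,0,-63],"fingers":1}])

```text
clock: 19.07
tcp_pos: [0.5052, 0.1537, 0.3001]
orientation: [0.002, -0.277, 0.961, -0.0]
wrist_force: [0.9, 0.1, -1.8]
finger_gap: 0.0216
grip_force: 42.5
```

```bash
python3 go.py .622 -.029 .300 -92.3
```

```text
slide [  -1.8 -216.9    0.5] ang [ -0.2   0.2 -55.6] q6 -24 t 19.1 tcp [0.5052 0.1537 0.3001] psi -147.9 F [ 0.9  0.1 -1.8] gap 0.0216
```

Call:
jog_arm(moves=[{"slide":[0,-30,0],"angular":[0,0,-7],"fingers":1},{"slide":[0,-60,0],"angular":[0,0,-14],"fingers":1},{"slide":[0,-90,0],"angular":[0,0,-21],"fingers":1},{"slide":[-1,-120,0],"angular":[0,0,-28],"fingers":1},{"slide":[-1,-150,0],"angular":[0,0,-35],"fingers":1},{"slide":[-1,-180,0],"angular":[0,0,-42],"fingers":1},{"slide":[-2,-205,0],"angular":[0,0,-49],"fingers":1},{"slide":[-2,-214,20],"angular":[0,0,-55],"fingers":1},{"slide":[-2,-214,45],"angular":[0,0,-55],"fingers":1},{"slide":[-2,-214,45],"angular":[0,0,-55],"fingers":1}])

```text
clock: 19.9
tcp_pos: [0.616, -0.027, 0.2475]
orientation: [-0.002, -0.686, 0.728, 0.003]
wrist_force: [-1.0, -0.1, -2.3]
finger_gap: 0.021
grip_force: 42.4
```

Call:
jog_arm(moves=[{"slide":[0,0,0],"angular":[0,0,0],"fingers":1},{"slide":[0,0,0],"angular":[0,0,0],"fingers":1},{"slide":[0,0,0],"angular":[0,0,0],"fingers":1}])

```text
clock: 20.15
tcp_pos: [0.6187, -0.026, 0.2546]
orientation: [0.001, -0.687, 0.727, -0.001]
wrist_force: [0.7, -0.1, -1.5]
finger_gap: 0.0212
grip_force: 42.4
```

```bash
python3 go.py .622 -.029 .229 -92.3
```

```text
slide [ 2.8 -3.3 25.6] ang [-0.2 -0.  -1. ] q6 -97 t 20.1 tcp [ 0.6187 -0.026   0.2546] psi -93.3 F [ 0.7 -0.1 -1.5] gap 0.0212
```

Call:
jog_arm(moves=[{"slide":[3,-3.3,3],"angular":[0,0,-1],"fingers":1},{"slide":[3,-3.3,3],"angular":[0,0,-1],"fingers":1},{"slide":[3,-3.3,10],"angular":[0,0,-1],"fingers":1},{"slide":[3,-3.3,17],"angular":[0,0,-1],"fingers":1},{"slide":[3,-3.3,20],"angular":[0,0,-1],"fingers":1},{"slide":[3,-3.3,22],"angular":[0,0,-1],"fingers":1},{"slide":[3,-3.3,25],"angular":[0,0,-1],"fingers":1},{"slide":[3,-3.3,25],"angular":[0,0,-1],"fingers":1},{"slide":[3,-3.3,25],"angular":[0,0,-1],"fingers":1}])

```text
clock: 20.9
tcp_pos: [0.6209, -0.0291, 0.2267]
orientation: [-0.0, -0.693, 0.721, 0.001]
wrist_force: [0.0, 2.0, -2.8]
finger_gap: 0.0215
grip_force: 42.4
```

```bash
python3 go.py .622 -.029 .229 -92.3;python3 -c "
from workcell import *
print(get_state()['ft_torque'])"
```

```text
slide [-0.1 -1.1 -2.3] ang [0.1 0.  0. ] q6 -98 t 20.9 tcp [ 0.6209 -0.0291  0.2267] psi -92.3 F [ 0.   2.  -2.8] gap 0.0215
[ 0.56285299 -0.01059147  0.03379458]
```

Call:
jog_arm(moves=[{"slide":[0,-0.5,1],"angular":[0,0,0],"fingers":1},{"slide":[0,-0.5,2],"angular":[0,0,0],"fingers":1},{"slide":[0,-0.5,2],"angular":[0,0,0],"fingers":1},{"slide":[0,-0.5,2],"angular":[0,0,0],"fingers":0.3},{"slide":[0,-0.5,2],"angular":[0,0,0],"fingers":0.3},{"slide":[0,-0.5,2],"angular":[0,0,0],"fingers":0.3},{"slide":[0,-0.5,2],"angular":[0,0,0],"fingers":0.3},{"slide":[0,-0.5,2],"angular":[0,0,0],"fingers":0.3},{"slide":[0,-0.5,-30],"angular":[0,0,0],"fingers":0.3},{"slide":[0,-0.5,-70],"angular":[0,0,0],"fingers":0.2}])

```text
clock: 21.73
tcp_pos: [0.6196, -0.0294, 0.2943]
orientation: [-0.003, -0.693, 0.721, 0.003]
wrist_force: [1.7, -0.0, 0.9]
finger_gap: 0.0681
grip_force: 0.0
```

```bash
python3 - <<'E'
from fit import *
from go import go
t,s=read_camera("top"),read_camera("side")
for q in[(.645,.231)]: print("cas",*np.round(cas([[s]],q)[0],4))
for n,c in(("t",t),("s",s)):
    for d in tip_of("cas0",c): print(n,round(d["p"],2),np.round(d["point"]),atz(c,d["point"],.029))
a=cv2.resize(t["color"][205:265,320:470,::-1],(800,320),interpolation=cv2.INTER_CUBIC)
cv2.imwrite("pics/drop2.png",a)
go(.6451,.2311,.25,-65.7)
E
```

```text
cas 0.6451 0.2312 114.2 17.3
t 0.64 [262. 233.] [0.64117065 0.22740276 0.029     ]
s 0.86 [267. 313.] [0.64008239 0.23348848 0.029     ]
slide [-261.7  -11.7   49.1] ang [ -0.2  -0.1 -26.6] q6 -98 t 21.9 tcp [ 0.6228 -0.0299  0.2992] psi -92.3 F [-0.4  0.  -1.1] gap 0.0682
```

View pics/drop2.png

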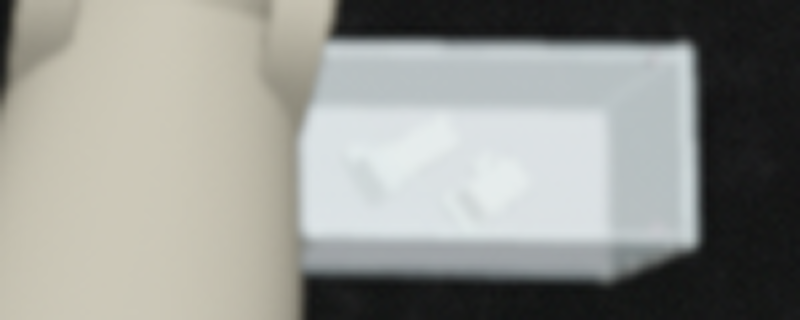

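Two cassettes are in the bin. Next is A.

Call:
jog_arm(moves=[{"slide":[-30,-1,0],"angular":[0,0,-4],"fingers":0.4},{"slide":[-65,-3,0],"angular":[0,0,-8],"fingers":0.4},{"slide":[-100,-4,0],"angular":[0,0,-12],"fingers":0.4},{"slide":[-135,-6,10],"angular":[0,0,-16],"fingers":0.4},{"slide":[-170,-8,40],"angular":[0,0,-20],"fingers":0.4},{"slide":[-205,-9,75],"angular":[0,0,-24],"fingers":0.4},{"slide":[-240,-11,110],"angular":[0,0,-26.5],"fingers":0.4},{"slide":[-262,-12,145],"angular":[0,0,-26.5],"fingers":0.4},{"slide":[-262,-12,180],"angular":[0,0,-26.5],"fingers":0.4},{"slide":[-262,-12,195],"angular":[0,0,-26.5],"fingers":0.4}])

```text
clock: 22.77
tcp_pos: [0.6411, 0.2338, 0.0964]
orientation: [0.002, 0.841, -0.542, -0.002]
wrist_force: [0.6, -1.6, -0.3]
finger_gap: 0.0513
grip_force: 0.0
```

Call:
jog_arm(moves=[{"slide":[0,0,0],"angular":[0,0,0],"fingers":0.4},{"slide":[0,0,0],"angular":[0,0,0],"fingers":0.4},{"slide":[0,0,0],"angular":[0,0,0],"fingers":0.4}])

```text
clock: 23.02
tcp_pos: [0.6449, 0.2313, 0.1036]
orientation: [-0.0, 0.84, -0.543, 0.0]
wrist_force: [-0.4, -0.1, -0.1]
finger_gap: 0.0512
grip_force: 0.0
```

```bash
python3 - <<'E'
from fit import *
from go import go
s=read_camera("side")
print("cas",*np.round(cas([[s]],(.645,.231))[0],4))
go(.6451,.2311,.042,-65.7)
E
```

```text
cas 0.6453 0.2309 113.8 52.1
slide [-0.   0.9 62.8] ang [-0.2 -0.1 -0.1] q6 -101 t 23.1 tcp [0.6457 0.2314 0.1048] psi -65.8 F [0.7 0.4 0.1] gap 0.0513
```

Call:
jog_arm(moves=[{"slide":[0,0.5,30],"angular":[0,0,0],"fingers":0.4},{"slide":[0,0.5,52],"angular":[0,0,0],"fingers":0.4},{"slide":[0,0.5,62],"angular":[0,0,0],"fingers":0.4},{"slide":[0,0.5,62],"angular":[0,0,0],"fingers":0.5},{"slide":[0,0.5,62],"angular":[0,0,0],"fingers":0.8},{"slide":[0,0.5,62],"angular":[0,0,0],"fingers":1},{"slide":[0,0.5,62],"angular":[0,0,0],"fingers":1},{"slide":[0,0.5,62],"angular":[0,0,0],"fingers":1},{"slide":[0,0.5,62],"angular":[0,0,0],"fingers":1},{"slide":[0,0.5,62],"angular":[0,0,0],"fingers":1}])

```text
clock: 23.9
tcp_pos: [0.6453, 0.2316, 0.0426]
orientation: [-0.001, 0.84, -0.543, 0.001]
wrist_force: [-0.2, -0.7, 5.9]
finger_gap: 0.0212
grip_force: 45.0
```

```bash
python3 go.py .622 -.029 .300 87.7
```

```text
slide [ 228.5  127.2 -257.6] ang [   0.    -0.3 -153.5] q6 -101 t 23.9 tcp [0.6453 0.2316 0.0426] psi -65.8 F [-0.2 -0.7  5.9] gap 0.0212
```

Call:
jog_arm(moves=[{"slide":[0,0,-25],"angular":[0,0,0],"fingers":1},{"slide":[0,0,-65],"angular":[0,0,7],"fingers":1},{"slide":[0,0,-105],"angular":[0,0,14],"fingers":1},{"slide":[0,0,-145],"angular":[0,0,21],"fingers":1},{"slide":[0,0,-180],"angular":[0,0,28],"fingers":1},{"slide":[0,0,-215],"angular":[0,0,35],"fingers":1},{"slide":[0,0,-245],"angular":[0,0,42],"fingers":1},{"slide":[10,5,-257],"angular":[0,0,49],"fingers":1},{"slide":[25,13,-257],"angular":[0,0,56],"fingers":1},{"slide":[40,22,-257],"angular":[0,0,63],"fingers":1}])

```text
clock: 24.73
tcp_pos: [0.6407, 0.1864, 0.2993]
orientation: [0.002, -0.43, 0.903, -0.0]
wrist_force: [-0.3, -0.9, -0.8]
finger_gap: 0.0212
grip_force: 44.1
```

```bash
python3 go.py .622 -.0295 .300 87.7
```

```text
slide [ 179.4 -121.5   -0.9] ang [1.000e-01 2.000e-01 1.433e+02] q6 -42 t 24.7 tcp [0.6407 0.1864 0.2993] psi -129.0 F [-0.3 -0.9 -0.8] gap 0.0212
```

Call:
jog_arm(moves=[{"slide":[10,-7,0],"angular":[0,0,7],"fingers":1},{"slide":[20,-14,0],"angular":[0,0,14],"fingers":1},{"slide":[30,-21,0],"angular":[0,0,21],"fingers":1},{"slide":[40,-28,0],"angular":[0,0,28],"fingers":1},{"slide":[50,-35,0],"angular":[0,0,35],"fingers":1},{"slide":[60,-42,0],"angular":[0,0,42],"fingers":1},{"slide":[70,-49,0],"angular":[0,0,49],"fingers":1},{"slide":[80,-55,0],"angular":[0,0,56],"fingers":1},{"slide":[90,-61,0],"angular":[0,0,63],"fingers":1},{"slide":[100,-67,0],"angular":[0,0,70],"fingers":1}])

```text
clock: 25.57
tcp_pos: [0.6294, 0.0657, 0.2975]
orientation: [-0.0, 0.166, 0.986, -0.0]
wrist_force: [0.1, 0.2, -0.4]
finger_gap: 0.0211
grip_force: 44.1
```

```bash
python3 go.py .622 -.0295 .300 87.7
```

```text
slide [-24.2 -92.3  -2.5] ang [-0.  -0.  73.2] q6 18 t 25.6 tcp [0.6294 0.0657 0.2975] psi 160.9 F [ 0.1  0.2 -0.4] gap 0.0211
```

Call:
jog_arm(moves=[{"slide":[-3,-10,0],"angular":[0,0,7],"fingers":1},{"slide":[-6,-20,0],"angular":[0,0,14],"fingers":1},{"slide":[-9,-32,0],"angular":[0,0,21],"fingers":1},{"slide":[-12,-44,0],"angular":[0,0,28],"fingers":1},{"slide":[-15,-56,0],"angular":[0,0,35],"fingers":1},{"slide":[-18,-68,0],"angular":[0,0,42],"fingers":1},{"slide":[-21,-80,0],"angular":[0,0,49],"fingers":1},{"slide":[-24,-91,0],"angular":[0,0,56],"fingers":1},{"slide":[-24,-91,0],"angular":[0,0,63],"fingers":1},{"slide":[-24,-91,0],"angular":[0,0,69],"fingers":1}])

```text
clock: 26.4
tcp_pos: [0.6229, -0.0285, 0.2975]
orientation: [-0.0, 0.696, 0.718, -0.0]
wrist_force: [-0.3, -0.3, -0.9]
finger_gap: 0.0214
grip_force: 44.1
```

Call:
jog_arm(moves=[{"slide":[0,0,15],"angular":[0,0,2],"fingers":1},{"slide":[0,0,30],"angular":[0,0,2],"fingers":1},{"slide":[0,0,42],"angular":[0,0,2],"fingers":1},{"slide":[0,0,45],"angular":[0,0,2],"fingers":1},{"slide":[0,0,45],"angular":[0,0,2],"fingers":1},{"slide":[0,0,45],"angular":[0,0,2],"fingers":1}])

```text
clock: 26.9
tcp_pos: [0.6231, -0.0277, 0.253]
orientation: [0.0, 0.706, 0.708, 0.0]
wrist_force: [0.3, -1.0, -1.2]
finger_gap: 0.021
grip_force: 44.1
```

```bash
python3 go.py .622 -.0295 .227 87.7
```

```text
slide [-1.8 -1.2 26. ] ang [0.  0.  2.5] q6 80 t 26.9 tcp [ 0.6231 -0.0277  0.253 ] psi 90.2 F [ 0.3 -1.  -1.2] gap 0.0210
```

Call:
jog_arm(moves=[{"slide":[-2,-1,3],"angular":[0,0,2.5],"fingers":1},{"slide":[-2,-1,3],"angular":[0,0,2.5],"fingers":1},{"slide":[-2,-1,10],"angular":[0,0,2.5],"fingers":1},{"slide":[-2,-1,17],"angular":[0,0,2.5],"fingers":1},{"slide":[-2,-1,20],"angular":[0,0,2.5],"fingers":1},{"slide":[-2,-1,23],"angular":[0,0,2.5],"fingers":1},{"slide":[-2,-1,25],"angular":[0,0,2.5],"fingers":1},{"slide":[-2,-1,25],"angular":[0,0,2.5],"fingers":1},{"slide":[-2,-1,25],"angular":[0,0,2.5],"fingers":1}])

```text
clock: 27.65
tcp_pos: [0.6221, -0.0298, 0.2275]
orientation: [-0.0, 0.721, 0.693, -0.0]
wrist_force: [0.0, -0.2, -1.1]
finger_gap: 0.0211
grip_force: 44.1
```

```bash
python3 go.py .622 -.0295 .227 87.7;python3 -c "
from workcell import *
print(get_state()['ft_torque'])"
```

```text
slide [ 0.2 -0.1  0.5] ang [-0.  0.  0.] q6 82 t 27.6 tcp [ 0.6221 -0.0298  0.2275] psi 87.7 F [ 0.  -0.2 -1.1] gap 0.0211
[0.02799959 0.00782906 0.02184056]
```

Call:
jog_arm(moves=[{"slide":[0,0,1],"angular":[0,0,0],"fingers":1},{"slide":[0,0,2.5],"angular":[0,0,0],"fingers":1},{"slide":[0,0,2.5],"angular":[0,0,0],"fingers":1},{"slide":[0,0,2.5],"angular":[0,0,0],"fingers":0.3},{"slide":[0,0,2.5],"angular":[0,0,0],"fingers":0.3},{"slide":[0,0,2.5],"angular":[0,0,0],"fingers":0.3},{"slide":[0,0,2.5],"angular":[0,0,0],"fingers":0.3},{"slide":[0,0,2.5],"angular":[0,0,0],"fingers":0.3},{"slide":[0,0,-30],"angular":[0,0,0],"fingers":0.3},{"slide":[0,0,-70],"angular":[0,0,0],"fingers":0.3}])

```text
clock: 28.48
tcp_pos: [0.62, -0.0294, 0.2944]
orientation: [-0.003, 0.721, 0.693, -0.003]
wrist_force: [1.5, -0.9, 1.5]
finger_gap: 0.0599
grip_force: 0.0
```

```bash
python3 go.py .4504 -.0200 .12 157.5
```

```text
slide [   2.4 -168.3  175.8] ang [ -0.4  -0.3 -69.8] q6 82 t 28.5 tcp [ 0.62   -0.0294  0.2944] psi 87.7 F [ 1.5 -0.9  1.5] gap 0.0599
```

Call:
jog_arm(moves=[{"slide":[0,-25,0],"angular":[0,0,-7],"fingers":0.4},{"slide":[0,-55,0],"angular":[0,0,-14],"fingers":0.4},{"slide":[0,-85,0],"angular":[0,0,-21],"fingers":0.4},{"slide":[1,-115,20],"angular":[0,0,-28],"fingers":0.4},{"slide":[2,-145,50],"angular":[0,0,-35],"fingers":0.4},{"slide":[2,-170,80],"angular":[0,0,-42],"fingers":0.4},{"slide":[2,-170,115],"angular":[0,0,-49],"fingers":0.4},{"slide":[2,-170,150],"angular":[0,0,-56],"fingers":0.4},{"slide":[2,-170,177],"angular":[0,0,-63],"fingers":0.4},{"slide":[2,-170,177],"angular":[0,0,-70],"fingers":0.4}])

```text
clock: 29.32
tcp_pos: [0.4483, -0.0202, 0.1157]
orientation: [-0.004, 0.19, 0.982, 0.0]
wrist_force: [0.0, -0.5, 0.5]
finger_gap: 0.0514
grip_force: 0.0
```

Call:
jog_arm(moves=[{"slide":[0,0,0],"angular":[0,0,0],"fingers":0.4},{"slide":[0,0,0],"angular":[0,0,0],"fingers":0.4},{"slide":[0,0,0],"angular":[0,0,0],"fingers":0.4}])

```text
clock: 29.57
tcp_pos: [0.4534, -0.0212, 0.1215]
orientation: [0.001, 0.195, 0.981, -0.0]
wrist_force: [1.1, 0.5, 0.3]
finger_gap: 0.0513
grip_force: 0.0
```

```bash
python3 - <<'E'
from fit import *
from go import go
t,s=read_camera("top"),read_camera("side")
for n,c in(("t",t),("s",s)):
    for d in tip_of("cas0",c): print(n,round(d["p"],2),np.round(d["point"]),atz(c,d["point"],.029))
    for d in tip_of("cap_grip",c)[:2]: print(n,"cap",round(d["p"],2),np.round(d["point"]),atz(c,d["point"],.041))
f=lambda c,w:cv2.resize(c["color"][w[1]:w[3],w[0]:w[2],::-1],(640,260),interpolation=cv2.INTER_CUBIC)
b=cv2.resize(s["color"][160:440,190:490,::-1],(640,330),interpolation=cv2.INTER_AREA)
cv2.imwrite("pics/cap2.png",np.vstack([f(t,(320,205,470,265)),b]))
go(.4504,-.020,.038,157.5)
E
```

```text
s 0.18 [328. 217.] [ 0.73535277 -0.19510555  0.029     ]
s cap 0.77 [377. 278.] [ 0.45674158 -0.03424619  0.041     ]
slide [ 2.7  0.1 83. ] ang [0.  0.1 0.2] q6 9 t 29.9 tcp [ 0.4528 -0.0211  0.121 ] psi 157.7 F [ 1.3  0.4 -0.5] gap 0.0515
```

View pics/cap2.png

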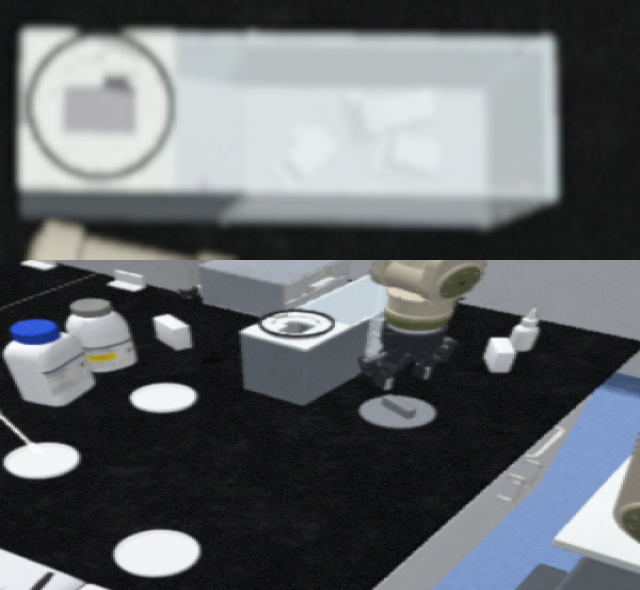

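All three cassettes lie in the bin, at (305,145), (400,110) and (410,150), and none are left on the bench. The cap is where I set it, so I'll regrip it.

Call:
jog_arm(moves=[{"slide":[2.5,0,30],"angular":[0,0,0],"fingers":0.4},{"slide":[2.5,0,60],"angular":[0,0,0],"fingers":0.4},{"slide":[2.5,0,78],"angular":[0,0,0],"fingers":0.4},{"slide":[2.5,0,84],"angular":[0,0,0],"fingers":0.5},{"slide":[2.5,0,84],"angular":[0,0,0],"fingers":0.7},{"slide":[2.5,0,84],"angular":[0,0,0],"fingers":1},{"slide":[2.5,0,84],"angular":[0,0,0],"fingers":1},{"slide":[2.5,0,84],"angular":[0,0,0],"fingers":1},{"slide":[2.5,0,84],"angular":[0,0,0],"fingers":1},{"slide":[2.5,0,84],"angular":[0,0,0],"fingers":1}], squeeze=60)

```text
clock: 30.7
tcp_pos: [0.4511, -0.0203, 0.0376]
orientation: [0.001, 0.193, 0.981, -0.0]
wrist_force: [-0.2, -0.1, 4.7]
finger_gap: 0.0126
grip_force: 60.2
```

```bash
python3 go.py .6226 -.0296 .300 157.5
```

```text
slide [-162.9   56.5 -262. ] ang [0.  0.1 0.2] q6 10 t 30.7 tcp [ 0.4511 -0.0203  0.0376] psi 157.7 F [-0.2 -0.1  4.7] gap 0.0126
```

Call:
jog_arm(moves=[{"slide":[0,0,-30],"angular":[0,0,0],"fingers":1},{"slide":[0,0,-70],"angular":[0,0,0],"fingers":1},{"slide":[0,0,-110],"angular":[0,0,0],"fingers":1},{"slide":[0,0,-150],"angular":[0,0,0],"fingers":1},{"slide":[0,0,-190],"angular":[0,0,0],"fingers":1},{"slide":[0,0,-225],"angular":[0,0,0],"fingers":1},{"slide":[0,0,-262],"angular":[0,0,0],"fingers":1},{"slide":[-30,10,-262],"angular":[0,0,0],"fingers":1},{"slide":[-65,22,-262],"angular":[0,0,0],"fingers":1},{"slide":[-100,34,-262],"angular":[0,0,0],"fingers":1}])

```text
clock: 31.53
tcp_pos: [0.5567, -0.0266, 0.3005]
orientation: [0.002, 0.193, 0.981, -0.0]
wrist_force: [0.3, -0.6, -2.2]
finger_gap: 0.0124
grip_force: 59.4
```

Call:
jog_arm(moves=[{"slide":[-30,11,0],"angular":[0,0,0],"fingers":1},{"slide":[-63,22,0],"angular":[0,0,0],"fingers":1},{"slide":[-63,22,20],"angular":[0,0,0],"fingers":1},{"slide":[-63,22,40],"angular":[0,0,0],"fingers":1},{"slide":[-63,22,45],"angular":[0,0,0],"fingers":1},{"slide":[-63,22,45],"angular":[0,0,0],"fingers":1},{"slide":[-63,22,45],"angular":[0,0,0],"fingers":1},{"slide":[-63,22,45],"angular":[0,0,0],"fingers":1}])

```text
clock: 32.2
tcp_pos: [0.6221, -0.0301, 0.2552]
orientation: [0.001, 0.193, 0.981, -0.0]
wrist_force: [-0.2, -0.3, -2.5]
finger_gap: 0.0128
grip_force: 59.3
```

```bash
python3 go.py .6228 -.0300 .2335 157.5
```

```text
slide [-0.5  0.3 21.7] ang [0.  0.1 0.2] q6 12 t 32.2 tcp [ 0.6221 -0.0301  0.2552] psi 157.7 F [-0.2 -0.3 -2.5] gap 0.0128
```

Call:
jog_arm(moves=[{"slide":[-0.5,0,5],"angular":[0,0,0],"fingers":1},{"slide":[-0.5,0,10],"angular":[0,0,0],"fingers":1},{"slide":[-0.5,0,14],"angular":[0,0,0],"fingers":1},{"slide":[-0.5,0,18],"angular":[0,0,0],"fingers":1},{"slide":[-0.5,0,21],"angular":[0,0,0],"fingers":1},{"slide":[-0.5,0,21],"angular":[0,0,0],"fingers":1},{"slide":[-0.5,0,21],"angular":[0,0,0],"fingers":1}])

```text
clock: 32.78
tcp_pos: [0.6223, -0.0302, 0.2327]
orientation: [-0.0, 0.193, 0.981, -0.0]
wrist_force: [-0.9, 1.3, 2.1]
finger_gap: 0.0127
grip_force: 59.6
```

```bash
python3 go.py .6228 -.0300 .2286 157.5;python3 -c "
from workcell import *
print(get_state()['ft_torque'])"
```

```text
slide [-0.4  0.4  4.1] ang [-0.  -0.   0.2] q6 12 t 32.8 tcp [ 0.6223 -0.0302  0.2327] psi 157.7 F [-0.9  1.3  2.1] gap 0.0127
[ 0.00634315  0.27469787 -0.03204632]
```

Call:
jog_arm(moves=[{"slide":[0,0,2],"angular":[0,0,0],"fingers":1},{"slide":[0,0,3.5],"angular":[0,0,0],"fingers":1},{"slide":[0,0,4.5],"angular":[0,0,0],"fingers":1},{"slide":[0,0,4.5],"angular":[0,0,0],"fingers":1},{"slide":[0,0,4.5],"angular":[0,0,0],"fingers":1}])

```text
clock: 33.2
tcp_pos: [0.6226, -0.0302, 0.2285]
orientation: [0.0, 0.193, 0.981, -0.0]
wrist_force: [-2.9, 0.8, 4.0]
finger_gap: 0.0131
grip_force: 60.0
```

Call:
jog_arm(moves=[{"slide":[0,0,0],"angular":[0,0,6],"fingers":1},{"slide":[0,0,0],"angular":[0,0,12],"fingers":1},{"slide":[0,0,0],"angular":[0,0,18],"fingers":1},{"slide":[0,0,0],"angular":[0,0,18],"fingers":1}])

```text
clock: 33.53
tcp_pos: [0.6234, -0.0304, 0.2287]
orientation: [0.001, 0.346, 0.938, 0.0]
wrist_force: [1.2, 0.7, 4.9]
finger_gap: 0.0128
grip_force: 60.2
```

```bash
python3 go.py .6228 -.0300 .2286 87.5;python3 -c "
from workcell import *
print(get_state()['ft_torque'])"
```

```text
slide [ 0.7 -0.1  0.1] ang [ 0.1  0.1 52.1] q6 30 t 33.5 tcp [ 0.6234 -0.0304  0.2287] psi 139.6 F [1.2 0.7 4.9] gap 0.0128
[ 0.01986511 -0.01480272 -0.18230243]
```

Call:
jog_arm(moves=[{"slide":[0,0,0],"angular":[0,0,6],"fingers":1},{"slide":[0,0,0],"angular":[0,0,12],"fingers":1},{"slide":[0,0,0],"angular":[0,0,18],"fingers":1},{"slide":[0,0,0],"angular":[0,0,24],"fingers":1},{"slide":[0,0,0],"angular":[0,0,30],"fingers":1},{"slide":[0,0,0],"angular":[0,0,36],"fingers":1},{"slide":[0,0,0],"angular":[0,0,42],"fingers":1},{"slide":[0,0,0],"angular":[0,0,48],"fingers":1},{"slide":[0,0,0],"angular":[0,0,51.5],"fingers":1},{"slide":[0,0,0],"angular":[0,0,51.5],"fingers":1}])

```text
clock: 34.37
tcp_pos: [0.6226, -0.0302, 0.2284]
orientation: [0.0, 0.718, 0.696, 0.0]
wrist_force: [-1.8, -0.9, 5.1]
finger_gap: 0.0125
grip_force: 60.3
```

```bash
python3 go.py .6228 -.0300 .2286 87.5;python3 -c "
from workcell import *
print(get_state()['ft_torque'])"
```

```text
slide [ 0.2  0.2 -0.2] ang [0.  0.  0.8] q6 82 t 34.4 tcp [ 0.6226 -0.0302  0.2284] psi 88.3 F [-1.8 -0.9  5.1] gap 0.0125
[ 0.04256521  0.39886921 -0.0143927 ]
```

Call:
jog_arm(moves=[{"slide":[0,0,0],"angular":[0,0,1],"fingers":1},{"slide":[0,0,0],"angular":[0,0,1],"fingers":1},{"slide":[0,0,-1.5],"angular":[0,0,1],"fingers":1},{"slide":[0,0,-2.5],"angular":[0,0,1],"fingers":1},{"slide":[0,0,-2.5],"angular":[0,0,1],"fingers":0.6},{"slide":[0,0,-2.5],"angular":[0,0,1],"fingers":0.6},{"slide":[0,0,-2.5],"angular":[0,0,1],"fingers":0.4},{"slide":[0,0,-30],"angular":[0,0,1],"fingers":0.4},{"slide":[0,0,-70],"angular":[0,0,1],"fingers":0.4}])

```text
clock: 35.12
tcp_pos: [0.6205, -0.0299, 0.2939]
orientation: [-0.004, 0.724, 0.69, -0.003]
wrist_force: [0.4, 0.3, -0.8]
finger_gap: 0.0512
grip_force: 0.0
```

Call:
jog_arm(moves=[{"slide":[0,-35,0],"angular":[0,0,0],"fingers":0.4},{"slide":[0,-70,0],"angular":[0,0,0],"fingers":0.4},{"slide":[0,-105,0],"angular":[0,0,0],"fingers":0.4},{"slide":[0,-140,0],"angular":[0,0,0],"fingers":0.4},{"slide":[0,-175,0],"angular":[0,0,0],"fingers":0.4},{"slide":[0,-175,0],"angular":[0,0,0],"fingers":0.4},{"slide":[0,-175,0],"angular":[0,0,0],"fingers":0.4},{"slide":[0,-175,0],"angular":[0,0,0],"fingers":0.4}])

```text
clock: 35.78
tcp_pos: [0.4484, -0.0219, 0.2984]
orientation: [0.001, 0.724, 0.69, 0.001]
wrist_force: [0.7, 0.5, -0.2]
finger_gap: 0.0513
grip_force: 0.0
```

```bash
python3 - <<'E'
from fit import *
t,s=read_camera("top"),read_camera("side")
f=lambda c,w:cv2.resize(c["color"][w[1]:w[3],w[0]:w[2],::-1],(400,400),interpolation=cv2.INTER_CUBIC)
cv2.imwrite("pics/end.png",np.hstack([f(t,(320,205,370,255)),f(s,(300,180,360,240))]))
o=cv2.imread("pics/top0.png");q=(.6225,-.029,np.radians(-92.3))
def bar(img): # dark bar edge line yaw in the crop
    g=cv2.resize(img[220:235,330:360],None,fx=8,fy=8,interpolation=cv2.INTER_CUBIC).max(2)
    p=np.argwhere(g<95)[:,::-1].astype(np.float32); return len(p),cv2.fitLine(p,cv2.DIST_L2,0,.01,.01).ravel()
print(bar(o),bar(t["color"]))
for c in(t,s):
    for d in tip_of("cap_grip",c)[:1]: print(d["p"],d["point"],atz(c,d["point"],.234))
E
```

```text
Traceback (most recent call last):
cv2.error: OpenCV(4.12.0) /io/opencv/modules/imgproc/src/linefit.cpp:50: error: (-215:Assertion failed) count > 0 in function 'fitLine2D_wods'
```

View pics/end.png

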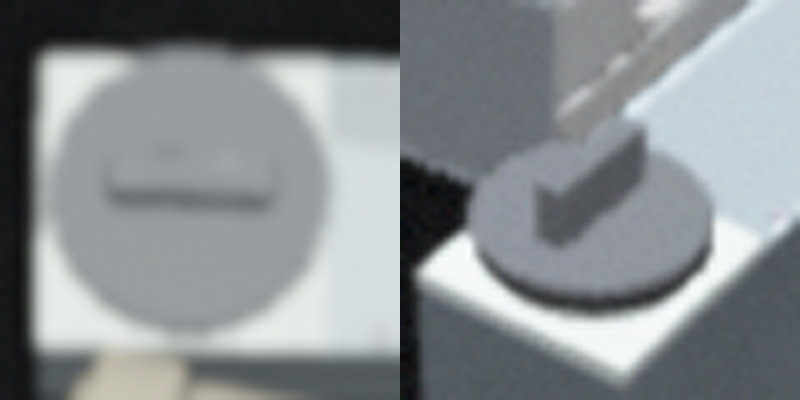

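The cap is seated and flat, with the bar roughly in line with the chute. I'll compare its angle with the starting picture.

```bash
python3 - <<'E'
from fit import *
t,s=read_camera("top"),read_camera("side")
def cmp(o,n,w,lab):
    f=lambda i:cv2.resize(i[w[1]:w[3],w[0]:w[2]].max(2).astype(np.float32),None,fx=8,fy=8,interpolation=cv2.INTER_CUBIC)
    a,b=f(o),f(n); W=np.eye(2,3,dtype=np.float32)
    cc,W=cv2.findTransformECC(a,b,W,cv2.MOTION_EUCLIDEAN,(3,200,1e-6))
    print(lab,round(cc,3),"rot",np.degrees(np.arctan2(W[1,0],W[0,0])),"absdiff",np.abs(a-b).mean())
cmp(cv2.imread("pics/top0.png"),t["color"],(331,221,357,234),"top bar")
cmp(cv2.imread("pics/side0.png"),s["color"],(318,195,340,220),"side bar")
def line(i):
    g=cv2.resize(i[225:234,334:354].max(2).astype(np.float32),None,fx=8,fy=8,interpolation=cv2.INTER_CUBIC)
    c=np.arange(24,140);y=[(lambda v:(v*np.arange(len(v))).sum()/v.sum())(np.clip(150-g[:,k],0,None)**2+1e-6) for k in c]
    return np.degrees(np.arctan(np.polyfit(c,y,1)[0])),np.mean(y)
print(line(cv2.imread("pics/top0.png")),line(t["color"]))
E
```

```text
top bar 0.932 rot 3.7838879 absdiff 3.6043406
side bar 0.983 rot 2.989565 absdiff 4.6144166
(np.float64(-1.3894998272484205), np.float64(43.465141986805854)) (np.float64(2.6054101496415787), np.float64(39.56873741993113))
```

```bash
python3 - <<'E'
from fit import *
t=read_camera("top")
for yaw in(-95,-93,-92,-91,-90,-89):
    d=np.array([np.cos(np.radians(yaw)),np.sin(np.radians(yaw)),0])*.025; p=np.array([.615,-.03,.215])
    a,b=proj(t,p-d),proj(t,p+d); print(yaw,np.degrees(np.arctan2(*(b-a)[::-1])))
def edge(i,c0,c1,r0,r1):
    g=cv2.resize(i[r0:r1,c0:c1].max(2).astype(np.float32),None,fx=4,fy=4,interpolation=cv2.INTER_CUBIC)
    y=[np.argmax(np.abs(np.diff(g[:,k]))) for k in range(g.shape[1])]; return np.degrees(np.arctan(np.polyfit(range(len(y)),y,1)[0])),
o=cv2.imread("pics/top0.png")
print("back edge of bin",edge(o,372,446,205,222),"bottom",edge(o,330,365,243,254))
a=cv2.resize(o[205:255,320:370],(400,400),interpolation=cv2.INTER_CUBIC);b=cv2.resize(t["color"][205:255,320:370,::-1],(400,400),interpolation=cv2.INTER_CUBIC)
cv2.imwrite("pics/cmp.png",np.hstack([a,b]))
E
```

```text
-95 4.336315931007501
-93 2.364229884658111
-92 1.3780351974776808
-91 0.3917173702982018
-90 -0.5947399523339834
-89 -1.5813529697082302
back edge of bin (np.float64(1.000918006330389),) bottom (np.float64(0.8839669879290168),)
```

View pics/cmp.png

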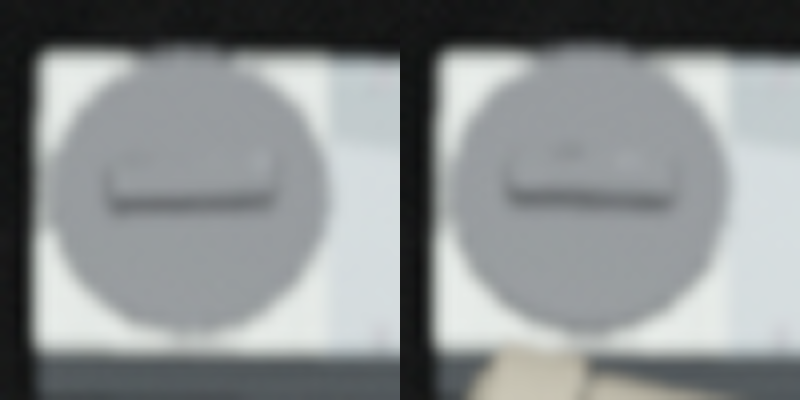

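The bar now lies about 1.5° past the feeder's axis, within the 3° to the stop. It was about 2.4° short of the axis at the start. The cap is flat and locked, and the arm is clear, so I'm handing in.

```bash
python3 -c "
from workcell import *
print(hand_in())"
```

```text
the job is handed in; nothing more can be done
None
```

The job is handed in: all three cassettes present are in the bin. The cap is back on and locked, its bar about 1.5° past the chute line by the camera, and the other things on the bench were not touched.

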